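# Check the pendulum angle gauge on the ridge block

## Robot

A 6-joint arm with a two-finger parallel gripper is mounted at the origin on the work surface. World frame = base frame: x ahead of the robot, y to its left, z up, the work surface at z = 0. Lengths are in m, angles in rad, forces in N, time in s.
With the tool pointing down it reaches from about 0.375 to 0.9 m from the base axis. Payload 3.1 kg.
Tool frame: the origin (TCP) lies midway between the tips of the shut fingers; the grasp point (between the pads) lies 19 mm behind it (grip_depth is the distance from the TCP to the grasp point, in m); y points along the fingers, z is the direction in which the jaws open and shut, and the axes are right-handed (so a half turn about y gives the same grasp; the last joint's range is limited). The gripper opens to 85 mm and grips with 20 to 120 N. Pads are 22 mm wide; open, the fingers measure 114 mm over their backs; the gripper's body (76 mm by 85 mm) begins 54 mm behind the grasp point. The pads swing forward as they close: fully open they stand 13 mm farther back than shut.
Start: joints at [-1.284, 0.527, 1.433, -0, 1.181, -0.178], TCP at [0.28, -0.559, 0.231] pointing down, gripper open.
Joint ranges: [-3.08, 3.08], [-0.75, 2.2], [0.22, 2.44], [-1.43, 4.57], [0, 2.65], [-2.85, 2.85]. Speed limits (rad/s): [2.79, 2.79, 3.14, 3.14, 3.14, 3.14].

## Interface

Orientations are given as a unit quaternion [x, y, z, w].
In Python, from station import sense, snapshot, camera_model, sign_off, grip_depth gives the robot as it stands.
- The arm moves only by the tool play_rows, never from a script. Its argument "deltas" is a list of rows, each a list of 6 numbers: the shift along the tool's x, y, z in m, then the turn, a rotation vector about the tool's x, y, z in rad. A call has 1 to 12 rows; each row is the pose to reach, as a shift and turn from the pose commanded when the call began, along the tool's axes at that moment; what a row does not reach only later rows make up. A row lasts 1/10 s, in which the tool goes at most 50 mm and 8.59 degrees, less where a joint would pass 70% of its speed; a pose out of reach is approached as far as the arm can. A call with a gripper value outside its range is refused whole. "gripper" is the finger opening in m, from 0 to 0.0854, set as the call begins (left out, the last holds). The fingers move at their own pace and stop on an object; "force" is the grip in N (left out, the last holds). Time passes only in rows, so rows that repeat a pose let the fingers close. It gives the time, the measured TCP pose, the force and the opening at its end, in the units of the state.
- sense(): the state, without advancing time (a new reading comes with each control period).
- snapshot(name): name is "scene" or "top"; returns the picture (384x512x3 uint8, red, green, blue); there is no depth.
- camera_model(name): a dict with "fx", "fy", "cx", "cy" (pixels), "camera_from_world" (4x4, takes a point from world to camera coordinates). Camera axes: x right, y up, looking along -z (the intrinsics and any distortion apply to the point x, -y, -z); pixel columns grow to the right and rows downward; lengths in m; the calibration is good to about 2 mm. A picture is of the moment at which its call begins. camera_model takes no time and is no camera call.
- sign_off(): hands the job in, once; it reports no verdict.
The state is a dict: "t": time; "q": joint angles; "qd": joint speeds; "tau": joint torques, N m; "tcp_pos": TCP position; "tool_rot": TCP orientation; "force": force on the tool from outside, world axes, zero at the start; "ft_torque": the same for the moment, N m; "finger_gap": opening from 0.0 (shut) to 1.0 (fully open).
Only numpy, scipy, OpenCV 4.12 (cv2) and the standard library are available. Lean on these libraries where they do the work, as an engineer would, in place of code of your own. Each camera call takes 0.05 s, during which the arm holds its last target.

## Task

Press the tail of the hold-down lever right down to free the angle gauge in its rest, then carry the gauge by its black handle and set it upright, the middle of its foot square across the top of the block's ridge, and pause there. Keeping the foot on the ridge, rock the gauge until its swinging pointer settles on the dark index mark at the dial's rim, and finish while holding it there still, in the gripper and resting lightly on the ridge. Leave the lever up, the mark as it is set, and the other things on the bench where they stand.

Things in the scene. Friction and masses are not known exactly. Their poses are not given: they have to be found in the camera images.
- lever (a joint): hold-down lever, a dark steel seesaw at the rest's +y end: 0 = its 36 mm finger lies 2 mm over the end of the gauge's foot, 1.1 = fully up, the foot free; stays where left (stiff hinge, about 2 N at the tail). Its 60 mm long, 16 mm wide, 7 mm thick tail starts 38 degrees above level and ends 25 degrees below
- lever_pivot (a point): middle of the lever's hinge, 34 mm above the bench; axes are the lever's own, which turns about its x. At joint 0 they are those of the rest, and +y points from the gauge towards the tail
- lever_tail (a point): a point on the tail's centre line, 46 mm from the pivot: 36 mm from the pivot horizontally and 28 mm above it at joint 0, 42 mm horizontally and 19 mm below it at 1.1. Pushing straight down 30 to 42 mm out from the pivot raises the lever; at its stop the top of the tail 23 mm out is 27 mm above the bench and 34 mm out 22 mm
- rest: grey parking rest, fixed, 80 x 200 x 10 mm, with 8 mm high lips round the gauge's foot; origin on the bench under the gauge's middle; the lever's pivot is at y = +94 mm
- gauge: the angle gauge, loose, about 0.45 kg, 184 mm tall: steel foot 30 x 124 x 12 mm (x, y, z), a white dial disc 124 mm across and 8 mm thick above it, a black handle on top. Origin at the middle of the foot's flat underside; the dial faces +x, z is up
- gauge_grip (a point): centre of the black handle, 159 mm above the foot's underside; handle 24 (x) x 26 (y) x 50 (z) mm; axes as the gauge
- gauge_foot (a point): middle of the foot's underside; axes as the gauge
- pointer (a joint): pendulum pointer on the dial, pivoted 108 mm above the foot's underside, always hangs plumb and settles within about 1.5 s. Angle relative to the gauge about the gauge's +x; 0 = gauge upright; rolling the gauge by -a about its own +x makes it read +a
- pointer_tip (a point): lower tip of the thin black pointer, 72 mm from its pivot
- mark (a joint): angle at which the index mark is set, same axis and zero as the pointer, 0.16 to 0.34; stiff, stays put; must not be moved
- mark_tip (a point): inner end of the index mark, a dark steel bar 10 x 12 mm at the dial's lower rim, 72 mm from the pointer's pivot: the pointer's tip comes to this point when it is on the mark
- block: uneven grey concrete block, fixed on a plywood board 120 x 130 x 12 mm; origin on the bench under its middle. A round ridge (radius 12 mm, 70 mm long) runs along its x; lower humps at y = -38 (top 56 mm high) and y = +38 (top 51 mm high), which a foot set on the ridge meets only beyond 0.44 rad of rocking
- crown (a point): top of the ridge at its middle, 74 mm above the bench; axes as the block
- tin_a: a small flat aluminium tin, 32 mm across, 22 high; bystander; origin at its underside
- tin_b: an aluminium tin, 44 mm across, 28 high; bystander; origin at its underside
- dish: a small white porcelain dish, 64 mm across, 22 high; bystander; origin at its underside
- jug: a white porcelain mug, 84 mm across, 85 high; bystander; origin at its underside
- wash_bottle: a white plastic bottle, 64 mm across, 150 high; bystander; origin at its underside
- jar: a brown glass jar, 60 mm across, 80 high; bystander; origin at its underside
- beaker: a clear glass beaker, 72 mm across, 95 high; bystander; origin at its underside
Mind the look-alikes: they are no part of the job. Leave any green look-alike of the rest alone.

How it is judged:
By the outcome, as a careful person would: the job done as asked, in the order asked, and still so for the second after the job is handed in, while the arm keeps its last pose, push and grip.
It also fails if it takes over 61 s, if anything falls off the work surface, if the arm or the gripper's body presses on something with over 40 N, if the wrist force passes 120 N, or if a joint passes its speed limit or range.

## Working session

There is one attempt and no reset: what is moved stays moved. The work goes in short steps, Python scripts to look and compute and a tool call to move; the robot and the scene stay as the last step left them, time stands still between calls to the robot, and variables do not carry over. Pictures are saved under pics/ and viewed, and the job is handed in when it is done.

Besides the shell and the picture viewer there is one more tool, called after ">>>" as a command line: name --pt "numbers of a row" for each row, then --argument value for the rest. play_rows: Moves the arm, as the interface text tells. Its arguments: {"type":"object","properties":{"deltas":{"type":"array"},"gripper":{"type":"number"},"force":{"type":"number"}},"required":["deltas"]}

```bash
mkdir -p pics; ls
python3 - <<'E'
from station import *
import cv2
print(sense()); print(grip_depth)
for n in("scene","top"):
    cv2.imwrite(f"pics/{n}0.png",snapshot(n)[:,:,::-1]); print(camera_model(n))
E
```

```text
pics
{'t': 0.0, 'q': array([-1.28450782e+00,  5.28508403e-01,  1.43391679e+00, -9.51813480e-06,
        1.18139357e+00, -1.78512068e-01]), 'qd': array([ 4.06744745e-04,  4.21895332e-04,  1.13318395e-03, -1.53248692e-04,
        1.72925887e-06,  8.00310837e-04]), 'tau': array([ 1.62200358e-03, -4.42347443e+01, -1.78022987e+01, -9.33523552e-05,
        8.11901351e-03, -6.35569506e-06]), 'tcp_pos': array([ 0.27996218, -0.55797953,  0.23030307]), 'tool_rot': array([-0.1629032 ,  0.68888221, -0.68731073,  0.1628122 ]), 'force': array([ 0.6001496 ,  0.19546268, -0.16233   ]), 'ft_torque': array([-0.03986384, -0.0226985 ,  0.03128446]), 'finger_gap': 1.0012736146161554}
0.0187
{'fx': 480.3356081390798, 'fy': 480.3356081390798, 'cx': 254.84651171054338, 'cy': 194.50258730557917, 'camera_from_world': array([[-0.231431  ,  0.97282479, -0.00718443,  0.12511847],
       [-0.61435162, -0.14041763,  0.77643736,  0.20244808],
       [ 0.75432869,  0.18410545,  0.63015348, -1.70862216],
       [ 0.        ,  0.        ,  0.        ,  1.        ]])}
{'fx': 477.95244601146845, 'fy': 477.95244601146845, 'cx': 243.99124218490627, 'cy': 187.60340239482048, 'camera_from_world': array([[-1.20201104e-02, -9.99927754e-01,  6.47776297e-05,
         1.66831549e-02],
       [ 9.97136522e-01, -1.19817199e-02,  7.46672255e-02,
        -5.19735779e-01],
       [-7.46610550e-02,  9.62100432e-04,  9.97208504e-01,
        -1.44287988e+00],
       [ 0.00000000e+00,  0.00000000e+00,  0.00000000e+00,
         1.00000000e+00]])}
```

View pics/scene0.png

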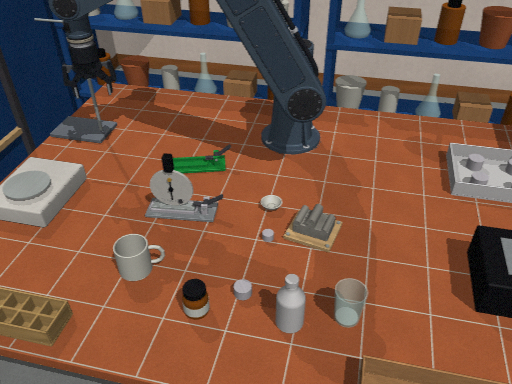

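View pics/top0.png

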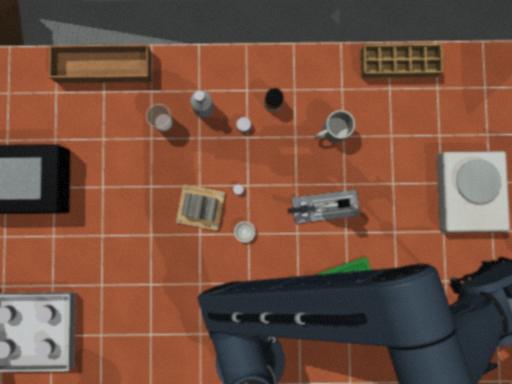

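```bash
cat > h.py <<'E'
import numpy as np, cv2
from station import *
from scipy.spatial.transform import Rotation as R
def proj(n,P):
    c=camera_model(n);T=c["camera_from_world"];p=np.atleast_2d(P)@T[:3,:3].T+T[:3,3]
    return np.c_[c["cx"]+c["fx"]*p[:,0]/-p[:,2], c["cy"]-c["fy"]*p[:,1]/-p[:,2]]
def ray(n,uv):
    c=camera_model(n);T=c["camera_from_world"]
    d=np.array([(uv[0]-c["cx"])/c["fx"],-(uv[1]-c["cy"])/c["fy"],-1])
    return -T[:3,:3].T@T[:3,3], T[:3,:3].T@d
def onz(n,uv,z):
    o,d=ray(n,uv); return o+d*(z-o[2])/d[2]
def tri(uv1,uv2):
    o1,d1=ray("scene",uv1);o2,d2=ray("top",uv2)
    A=np.c_[d1,-d2];s=np.linalg.lstsq(A,o2-o1,rcond=None)[0]
    a=o1+s[0]*d1;b=o2+s[1]*d2
    return (a+b)/2,np.linalg.norm(a-b)
def crop(img,u0,v0,w,h,k,name):
    cv2.imwrite(name,cv2.resize(img[v0:v0+h,u0:u0+w],None,fx=k,fy=k,interpolation=cv2.INTER_CUBIC))
E
python3 - <<'E'
from h import *
s=cv2.imread("pics/scene0.png");t=cv2.imread("pics/top0.png")
crop(s,135,140,110,90,7,"pics/s1.png");crop(t,280,175,90,60,8,"pics/t1.png")
crop(t,170,175,65,65,8,"pics/t2.png");crop(s,275,195,75,60,8,"pics/s2.png")
E
```

```text
(no output)
```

View pics/s1.png

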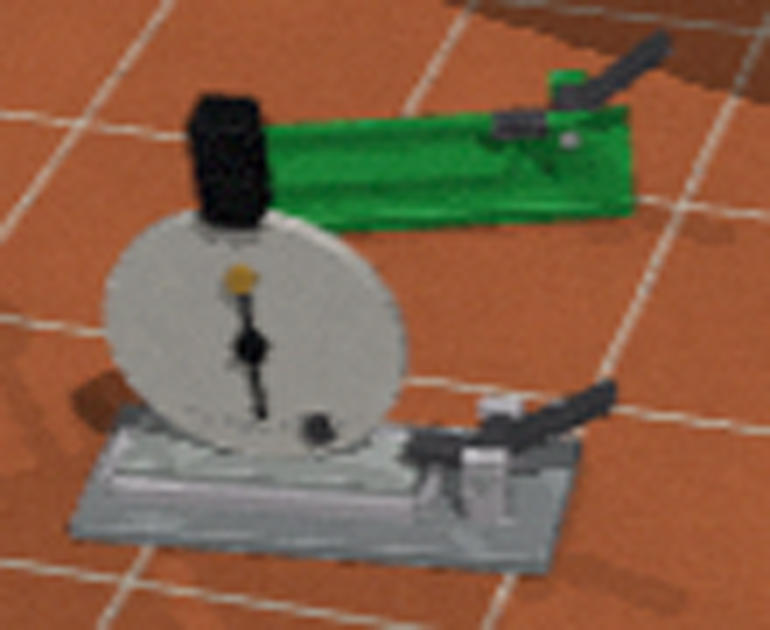

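View pics/t1.png

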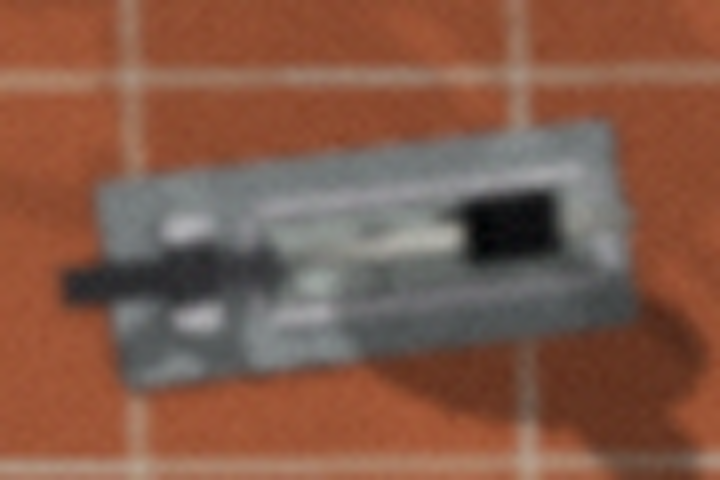

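View pics/t2.png

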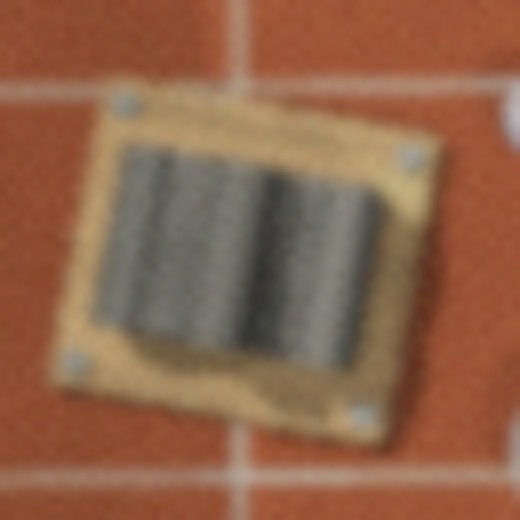

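View pics/s2.png

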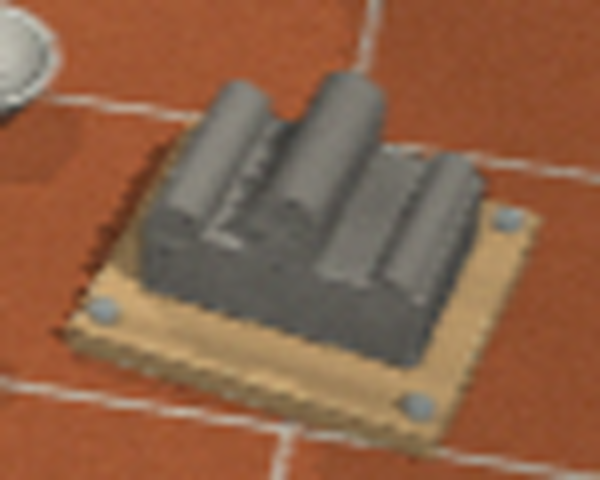

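Run:
```python
from h import *
def f(pts,o,z,nm):
    P=np.array([onz("top",((x+.5)/8-.5+o[0],(y+.5)/8-.5+o[1]),z) for x,y in pts])
    print(nm,P.mean(0).round(4)); 
    print(" edges",[ (np.linalg.norm(P[(i+1)%4]-P[i]).round(4),np.degrees(np.arctan2(*(P[(i+1)%4]-P[i])[[1,0]])).round(2)) for i in range(4)])
    return P
f([(97,185),(612,120),(637,318),(130,390)],(280,175),.01,"rest")
f([(100,80),(440,132),(383,445),(52,382)],(170,175),.012,"board")
# mask of board
t=cv2.imread("pics/top0.png")
lab=cv2.cvtColor(t,cv2.COLOR_BGR2LAB).astype(int);hsv=cv2.cvtColor(t,cv2.COLOR_BGR2HSV).astype(int)
for nm,(u0,v0,w,h),z in (("rest",(286,180,80,52),.01),("board",(170,178,62,60),.012)):
    sub=t[v0:v0+h,u0:u0+w].astype(int)
    # floor: strongly red: R-G large
    d=sub[:,:,2]-sub[:,:,1]
    m=((d<45)).astype(np.uint8)*255
    m=cv2.morphologyEx(m,cv2.MORPH_OPEN,np.ones((5,5)))
    c=max(cv2.findContours(m,0,2)[0],key=cv2.contourArea)
    r=cv2.minAreaRect(c);print(nm,r)
    b=cv2.boxPoints(r)+[u0,v0]
    P=np.array([onz("top",x,z) for x in b]);print(P.mean(0).round(4),[ (np.linalg.norm(P[(i+1)%4]-P[i]).round(4),np.degrees(np.arctan2(*(P[(i+1)%4]-P[i])[[1,0]])).round(2)) for i in range(4)])
    cv2.imwrite(f"pics/m_{nm}.png",cv2.resize(m,None,fx=6,fy=6))
# handle
for n,(u0,v0,w,h) in (("top",(330,190,30,25)),("scene",(155,145,25,30))):
    im=cv2.imread(f"pics/{n}0.png")[v0:v0+h,u0:u0+w]
    m=(im.max(2)<45).astype(np.uint8)
    c=max(cv2.findContours(m,0,2)[0],key=cv2.contourArea);r=cv2.minAreaRect(c);print(n,"handle",r[0][0]+u0,r[0][1]+v0,r[1],r[2], cv2.boundingRect(c))
```

```text
rest [ 0.4604 -0.2398  0.01  ]
 edges [(np.float64(0.1999), np.float64(-83.49)), (np.float64(0.0765), np.float64(-174.5)), (np.float64(0.1965), np.float64(97.36)), (np.float64(0.0795), np.float64(8.03))]
board [0.4625 0.1459 0.012 ]
 edges [(np.float64(0.1323), np.float64(-99.4)), (np.float64(0.1217), np.float64(169.18)), (np.float64(0.1289), np.float64(78.58)), (np.float64(0.1171), np.float64(-9.15))]
rest ((37.338462829589844, 27.20769500732422), (29.272197723388672, 71.56803894042969), 82.87498474121094)
[ 0.4574 -0.2325  0.01  ] [(np.float64(0.2205), np.float64(-83.56)), (np.float64(0.0898), np.float64(-174.58)), (np.float64(0.2195), np.float64(96.41)), (np.float64(0.0896), np.float64(6.06))]
board ((30.66339111328125, 28.252309799194336), (44.00588607788086, 42.34080505371094), 9.7824068069458)
[0.4649 0.144  0.012 ] [(np.float64(0.1297), np.float64(-9.9)), (np.float64(0.1355), np.float64(-100.49)), (np.float64(0.1296), np.float64(169.71)), (np.float64(0.1346), np.float64(79.57))]
top handle 343.439998626709 203.07999992370605 (7.071067810058594, 10.465181350708008) 81.8698959350586 (8, 9, 12, 9)
scene handle 167.49231147766113 162.93846130371094 (18.605209350585938, 9.922778129577637) 82.87498474121094 (7, 9, 12, 19)
```

Run:
```python
from h import *
def T(c,yaw,P): return np.atleast_2d(P)@R.from_euler('z',yaw,degrees=True).as_matrix().T+[*c,0]
rc=(.460,-.240);ry=6.7
bc=(.463,.1455);by=-10.3
box=lambda x,y,z0,z1:[(sx*x/2,sy*y/2,z) for z in(z0,z1) for sx,sy in((-1,-1),(1,-1),(1,1),(-1,1))]
def draw(n,items,crp,k,name):
    im=cv2.imread(f"pics/{n}0.png");u0,v0,w,h=crp
    im=cv2.resize(im[v0:v0+h,u0:u0+w],None,fx=k,fy=k,interpolation=cv2.INTER_CUBIC)
    for P,col in items:
        q=((proj(n,P)-[u0,v0]+.5)*k-.5)
        if len(P)==8:
            for a,b in [(0,1),(1,2),(2,3),(3,0),(4,5),(5,6),(6,7),(7,4),(0,4),(1,5),(2,6),(3,7)]:
                cv2.line(im,tuple(int(v) for v in q[a]),tuple(int(v) for v in q[b]),col,1)
        else:
            for p in q: cv2.circle(im,tuple(int(v) for v in p),2,col,-1)
    cv2.imwrite(name,im)
rest=T(rc,ry,box(.08,.2,0,.01));hd=T(rc,ry,box(.024,.026,.144,.194))
ga=np.linspace(0,2*np.pi,40)
dial=T(rc,ry,[(0.004,.062*np.cos(a),.01+.074+.062*np.sin(a)) for a in ga])
pv=T(rc,ry,[(.006,0,.118),(.006,0,.046),(0,.094,.034),(0,.130,.062)])
brd=T(bc,by,box(.12,.13,0,.012)); rid=T(bc,by,[(x,0,.074) for x in(-.035,0,.035)]+[(x,-.038,.056) for x in(-.035,.035)]+[(x,.038,.051) for x in(-.035,.035)])
G=(0,255,0);Y=(0,255,255);M=(255,0,255)
for n,c1,c2 in(("scene",(135,140,110,90),(275,195,75,60)),("top",(280,175,90,60),(170,175,65,65))):
    draw(n,[(rest,G),(hd,Y),(dial,M),(pv,Y)],c1,7,f"pics/o1{n}.png"); draw(n,[(brd,G),(rid,Y)],c2,8,f"pics/o2{n}.png")
a=[cv2.imread(f"pics/o{i}.png") for i in("1scene","2scene","1top","2top")]
def pad(x,h,w): return cv2.copyMakeBorder(x,0,h-x.shape[0],0,w-x.shape[1],0)
cv2.imwrite("pics/oA.png",a[0]);
```

```text
(no output)
```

View pics/o1scene.png

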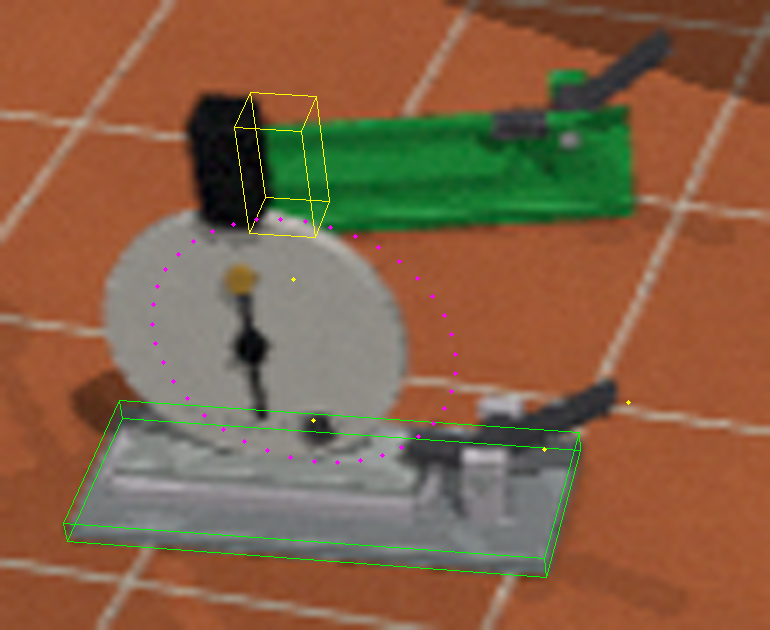

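View pics/o1top.png

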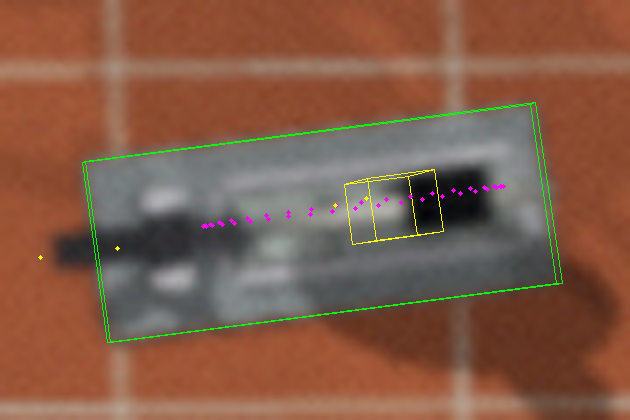

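View pics/o2scene.png

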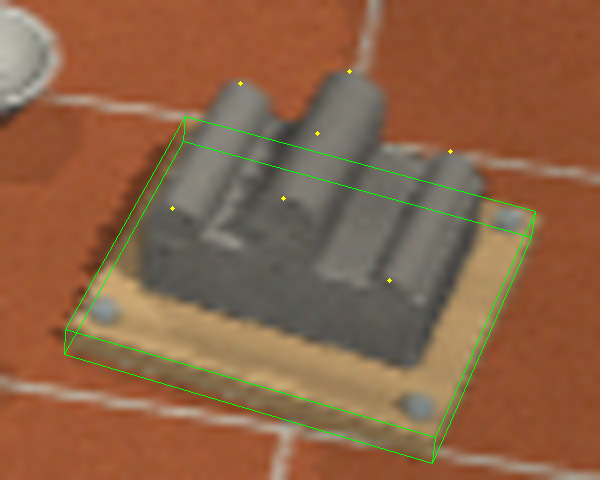

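View pics/o2top.png

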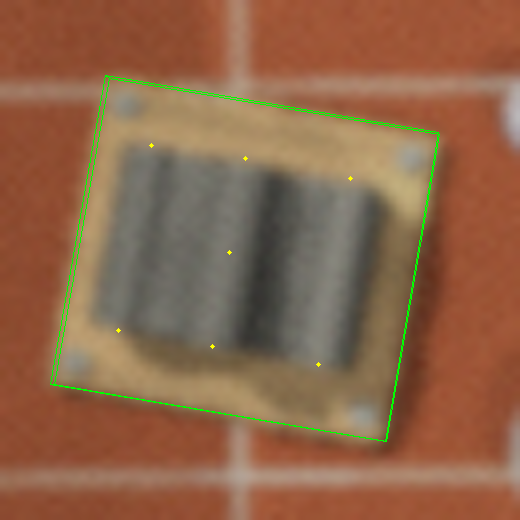

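Run:
```python
from h import *
S=[];Tt=[]
for i in range(4): S.append(snapshot("scene").astype(float));Tt.append(snapshot("top").astype(float))
s=np.mean(S,0)[:,:,::-1];t=np.mean(Tt,0)[:,:,::-1]
np.save("s.npy",s);np.save("t.npy",t)
def enh(im,u0,v0,w,h,k,name,lo,hi):
    c=np.clip((im[v0:v0+h,u0:u0+w]-lo)/(hi-lo),0,1)*255
    cv2.imwrite(name,cv2.resize(c.astype(np.uint8),None,fx=k,fy=k,interpolation=cv2.INTER_CUBIC))
enh(t,178,188,45,40,14,"pics/e1.png",40,150);enh(s,288,200,55,45,14,"pics/e2.png",40,150)
enh(s,148,160,50,50,12,"pics/e3.png",0,200)
```

```text
(no output)
```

View pics/e1.png

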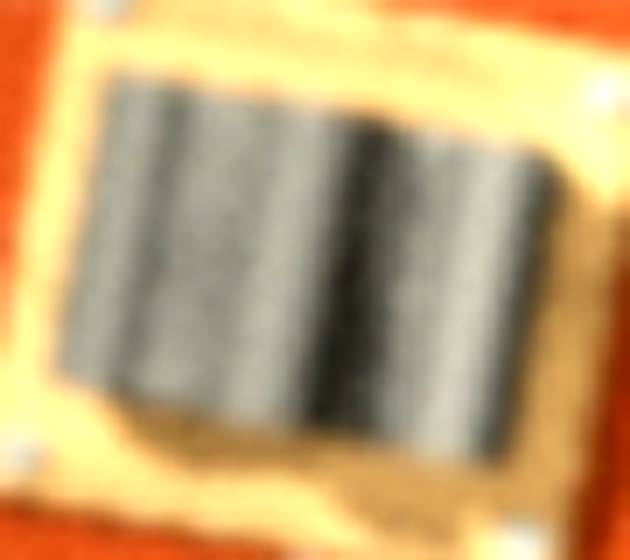

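View pics/e2.png

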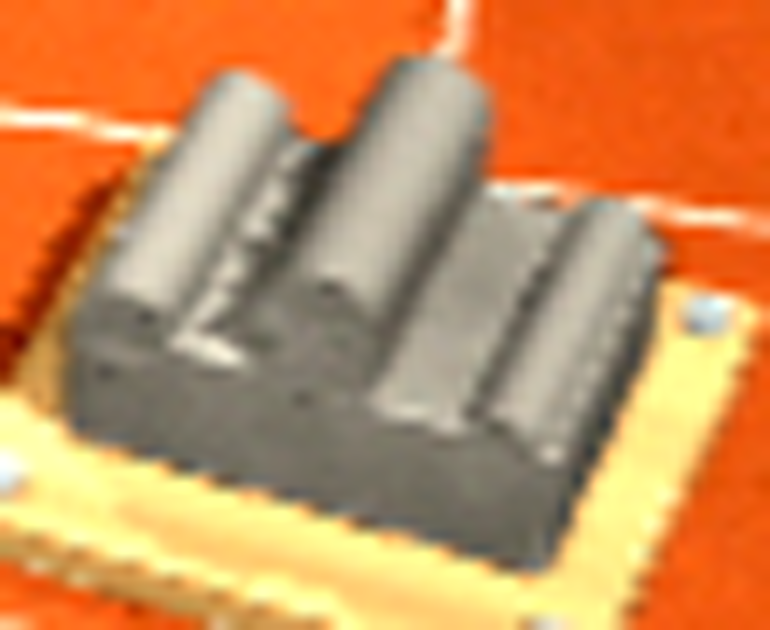

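View pics/e3.png

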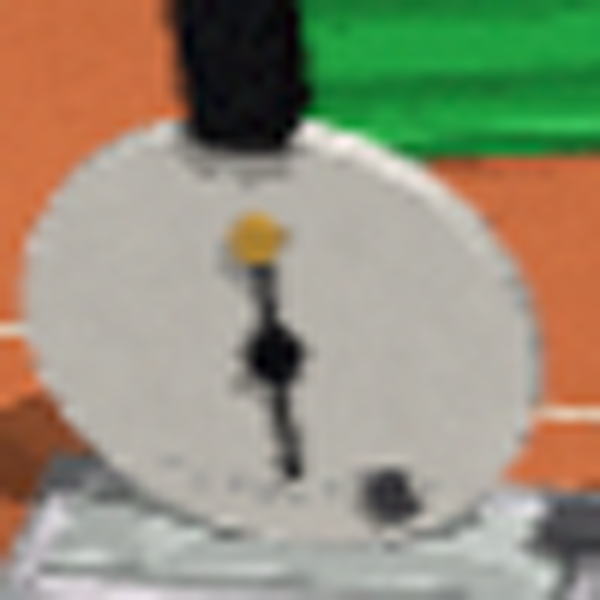

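Run:
```python
from h import *
s=np.load("s.npy");t=np.load("t.npy")
box=lambda x,y,z0,z1:np.array([(sx*x/2,sy*y/2,z) for z in(z0,z1) for sx,sy in((-1,-1),(1,-1),(1,1),(-1,1))])
def sil(n,P):
    q=proj(n,P);h=cv2.convexHull(((q)*64).astype(np.int32));m=cv2.moments(h);return np.array([m['m10']/m['m00'],m['m01']/m['m00']])/64
meas={}
for n,im,(u0,v0,w,h) in (("top",t,(330,190,30,25)),("scene",s,(155,145,25,30))):
    g=im[v0:v0+h,u0:u0+w].mean(2)
    m=(g<50)
    nl,l,st,ce=cv2.connectedComponentsWithStats(m.astype(np.uint8)); k=1+np.argmax(st[1:,4]);meas[n]=ce[k]+[u0,v0];print(n,meas[n],st[k])
from scipy.optimize import least_squares
Rm=R.from_euler('z',6.7,degrees=True).as_matrix()
f=lambda c:np.r_[sil("top",box(.024,.026,.144,.194)@Rm.T+[c[0],c[1],0])-meas["top"],sil("scene",box(.024,.026,.144,.194)@Rm.T+[c[0],c[1],0])-meas["scene"]]
r=least_squares(f,[.4625,-.2615],diff_step=1e-3);print(r.x,r.fun)
c=r.x
d=R.from_euler('z',6.7,degrees=True).as_matrix()@np.array([0,.130,0])+[c[0],c[1],0];print("push",d)
for l in [(0,0,.118),(0,.094,.034),(0,.130,.062),(0,.141,.071)]: print(l,proj("scene",Rm@np.array(l)+[*c,0]),proj("top",Rm@np.array(l)+[*c,0]))
st=sense();M=R.from_quat(st["tool_rot"]).as_matrix();print(M.round(3),st["tcp_pos"],st["t"])
```

```text
top [343.41975309 203.14814815] [ 8  9 12  9 81]
scene [167.73604061 162.72588832] [  7   9  14  19 197]
[ 0.4624389  -0.26033091] [-0.18623402  0.02714762 -0.20648894 -0.10761303]
push [ 0.44727171 -0.13121873  0.        ]
(0, 0, 0.118) [[169.82589042 177.74307569]] [[339.38744016 204.01249383]]
(0, 0.094, 0.034) [[205.31068622 203.24513854]] [[303.02775725 209.14090093]]
(0, 0.13, 0.062) [[217.13267553 196.54582363]] [[292.14560613 210.42474387]]
(0, 0.141, 0.071) [[220.81032324 194.33429197]] [[288.74733427 210.82336558]]
[[-0.894 -0.     0.448]
 [-0.448  0.    -0.894]
 [-0.    -1.    -0.   ]] [ 0.28016826 -0.55861693  0.23128228] 0.5
```

```bash
cat >> h.py <<'E'
import json,os
def down(yawx): # tool x at yaw (deg), tool y down
    a=np.radians(yawx);x=np.array([np.cos(a),np.sin(a),0]);y=np.array([0,0,-1.]);return np.c_[x,y,np.cross(x,y)]
def delta(p0,M0,p1,M1):
    return np.r_[M0.T@(np.asarray(p1)-p0),R.from_matrix(M0.T@M1).as_rotvec()].round(4)
def apply(p0,M0,d): return p0+M0@np.array(d[:3]), M0@R.from_rotvec(d[3:]).as_matrix()
def cur():
    s=sense();return s["tcp_pos"],R.from_quat(s["tool_rot"]).as_matrix()
def save(p,M): json.dump([list(map(float,p)),np.asarray(M).tolist()],open("cmd.json","w"))
def load(): p,M=json.load(open("cmd.json"));return np.array(p),np.array(M)
E
python3 - <<'E'
from h import *
p,M=cur();d=delta(p,M,(.4475,-.1332,.22),down(276.7));print(d.tolist());save(*apply(p,M,d))
E
```

```text
[-0.3403, 0.0113, -0.3053, 0.0001, -1.2229, -0.0001]
```

>>> play_rows --pt "-0.3403 0.0113 -0.3053 0 -1.2229 0" --pt "-0.3403 0.0113 -0.3053 0 -1.2229 0" --pt "-0.3403 0.0113 -0.3053 0 -1.2229 0" --pt "-0.3403 0.0113 -0.3053 0 -1.2229 0" --pt "-0.3403 0.0113 -0.3053 0 -1.2229 0" --pt "-0.3403 0.0113 -0.3053 0 -1.2229 0" --pt "-0.3403 0.0113 -0.3053 0 -1.2229 0" --pt "-0.3403 0.0113 -0.3053 0 -1.2229 0" --pt "-0.3403 0.0113 -0.3053 0 -1.2229 0" --pt "-0.3403 0.0113 -0.3053 0 -1.2229 0" --pt "-0.3403 0.0113 -0.3053 0 -1.2229 0" --pt "-0.3403 0.0113 -0.3053 0 -1.2229 0" --gripper 0 --force 60

```text
t: 1.7
tcp_pos: [0.4477, -0.1342, 0.2202]
tool_rot: [0.528, -0.47, 0.47, -0.528]
force: [0.0, -0.6, 0.1]
finger_gap: -0.001
```

>>> play_rows --pt "0 0.045 0 0 0 0" --pt "0 0.09 0 0 0 0" --pt "0 0.13 0 0 0 0" --pt "0 0.13 0 0 0 0"

```text
t: 2.1
tcp_pos: [0.444, -0.1336, 0.0856]
tool_rot: [0.528, -0.475, 0.467, -0.527]
force: [-0.8, -0.7, 0.1]
finger_gap: -0.0
```

Run:
```python
from h import *
crop(snapshot("scene")[:,:,::-1],165,140,90,80,8,"pics/a1.png"); s=sense();print(s["tcp_pos"],s["force"])
```

```text
[ 0.44567426 -0.13416246  0.08805804] [0.80896825 0.94299176 0.5346178 ]
```

View pics/a1.png

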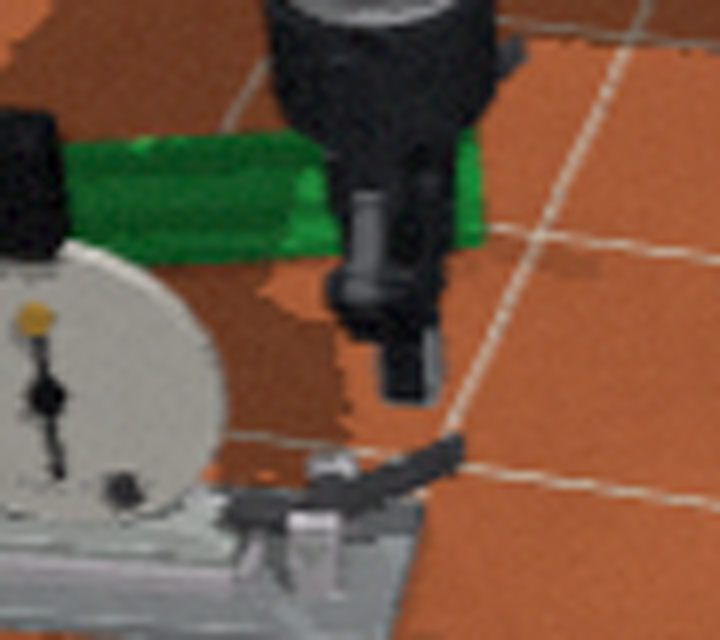

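>>> play_rows --pt "0 0.006 0 0 0 0" --pt "0 0.012 0 0 0 0" --pt "0 0.018 0 0 0 0" --pt "0 0.024 0 0 0 0" --pt "0 0.03 0 0 0 0" --pt "0 0.036 0 0 0 0" --pt "0 0.042 0 0 0 0" --pt "0 0.048 0 0 0 0" --pt "0 0.053 0 0 0 0" --pt "0 0.057 0 0 0 0" --pt "0 0.059 0 0 0 0"

```text
t: 3.25
tcp_pos: [0.4472, -0.1329, 0.0305]
tool_rot: [0.528, -0.47, 0.47, -0.528]
force: [0.0, 1.9, 2.2]
finger_gap: 0.004
```

>>> play_rows --pt "0 0.001 0 0 0 0" --pt "0 0.002 0 0 0 0" --pt "0 0.003 0 0 0 0" --pt "0 0.004 0 0 0 0" --pt "0 0.004 0 0 0 0"

```text
t: 3.75
tcp_pos: [0.4474, -0.1334, 0.027]
tool_rot: [0.528, -0.47, 0.47, -0.528]
force: [-0.5, 0.6, 2.2]
finger_gap: -0.0
```

Still only hinge friction; press on to the stop.

>>> play_rows --pt "0 0.0008 0 0 0 0" --pt "0 0.0016 0 0 0 0" --pt "0 0.0024 0 0 0 0" --pt "0 0.0024 0 0 0 0"

```text
t: 4.15
tcp_pos: [0.4477, -0.1336, 0.0254]
tool_rot: [0.528, -0.469, 0.47, -0.528]
force: [-3.6, -1.4, 9.9]
finger_gap: 0.001
```

>>> play_rows --pt "0 0.001 0 0 0 0" --pt "0 0.001 0 0 0 0" --pt "0 -0.03 0 0 0 0" --pt "0 -0.08 0 0 0 0" --pt "0 -0.13 0 0 0 0" --pt "0 -0.18 0 0 0 0" --pt "0 -0.2 0 0 0 0"

```text
t: 4.85
tcp_pos: [0.45, -0.1345, 0.2292]
tool_rot: [-0.528, 0.467, -0.473, 0.529]
force: [1.6, -0.4, -0.7]
finger_gap: -0.005
```

Run:
```python
from h import *
crop(snapshot("scene")[:,:,::-1],135,130,110,90,7,"pics/a2.png"); s=sense();print(s["tcp_pos"],s["force"],s["t"])
p=s["tcp_pos"];M=R.from_quat(s["tool_rot"]).as_matrix()
c=np.array([.4624,-.2603]);
d=delta(p,M,(*c,.24),down(186.7));print(d.tolist())
```

```text
[ 0.45093036 -0.13493713  0.23055405] [0.76232067 0.19689828 1.05510108] 4.9
[0.1259, -0.0085, -0.0032, -0.0143, 1.5711, -0.0022]
```

View pics/a2.png

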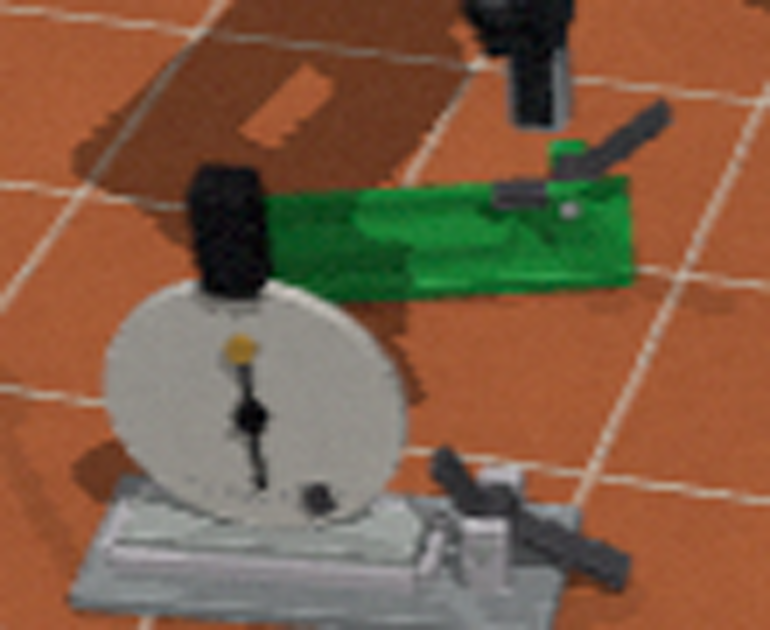

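Run:
```python
from h import *
p,M=load();p=p+[0,0,.0246+.2-.22]
d=delta(p,M,(.4624,-.2603,.24),down(186.7));print(d.tolist());save(*apply(p,M,d))
```

```text
[0.128, -0.0154, -0.0, -0.0, 1.5708, 0.0]
```

>>> play_rows --pt "0.012 -0.0154 0 0 0.15 0" --pt "0.024 -0.0154 0 0 0.3 0" --pt "0.036 -0.0154 0 0 0.45 0" --pt "0.048 -0.0154 0 0 0.6 0" --pt "0.06 -0.0154 0 0 0.75 0" --pt "0.072 -0.0154 0 0 0.9 0" --pt "0.085 -0.0154 0 0 1.05 0" --pt "0.098 -0.0154 0 0 1.2 0" --pt "0.11 -0.0154 0 0 1.35 0" --pt "0.122 -0.0154 0 0 1.5 0" --pt "0.128 -0.0154 0 0 1.5708 0" --pt "0.128 -0.0154 0 0 1.5708 0" --gripper 0.06

```text
t: 6.1
tcp_pos: [0.4626, -0.2612, 0.2391]
tool_rot: [-0.041, 0.706, -0.706, 0.041]
force: [0.4, 0.5, 0.8]
finger_gap: 0.705
```

Run:
```python
from h import *
crop(snapshot("scene")[:,:,::-1],130,100,100,80,8,"pics/a3.png"); s=sense();print(s["tcp_pos"],s["q"],s["force"],s["t"],s["finger_gap"])
```

```text
[ 0.46236743 -0.26051492  0.23921299] [-7.23926615e-01  3.91248198e-01  1.65876523e+00  2.27743354e-04
  1.09238532e+00  7.29016183e-01] [ 0.57112244 -0.0112075  -0.78725866] 6.15 0.7005309349113377
```

View pics/a3.png

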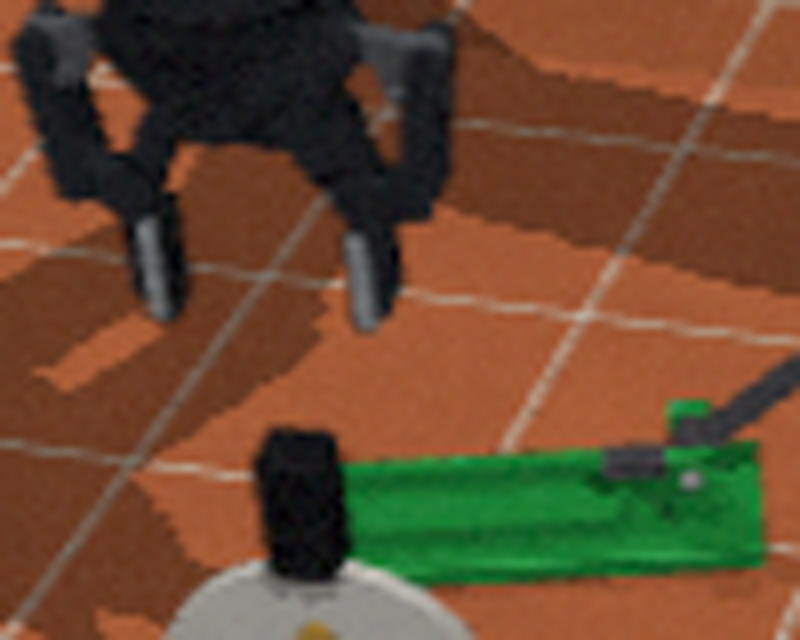

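>>> play_rows --pt "0 0.02 0 0 0 0" --pt "0 0.04 0 0 0 0" --pt "0 0.06 0 0 0 0" --pt "0 0.075 0 0 0 0" --pt "0 0.083 0 0 0 0" --pt "0 0.088 0 0 0 0" --pt "0 0.088 0 0 0 0"

```text
t: 6.85
tcp_pos: [0.4623, -0.26, 0.1516]
tool_rot: [-0.042, 0.706, -0.706, 0.041]
force: [-0.2, -0.2, -0.2]
finger_gap: 0.708
```

>>> play_rows --pt "0 0 0 0 0 0" --pt "0 0 0 0 0 0" --pt "0 0 0 0 0 0" --pt "0 0 0 0 0 0" --pt "0 0 0 0 0 0" --pt "0 0 0 0 0 0" --pt "0 0 0 0 0 0" --pt "0 0 0 0 0 0" --gripper 0.01 --force 60

```text
t: 7.65
tcp_pos: [0.4628, -0.2604, 0.1528]
tool_rot: [0.041, -0.706, 0.706, -0.042]
force: [-0.6, 2.0, 6.5]
finger_gap: 0.295
```

Run:
```python
from h import *
crop(snapshot("scene")[:,:,::-1],130,120,100,80,8,"pics/a4.png"); s=sense();print(s["tcp_pos"],s["force"],s["t"],s["finger_gap"])
```

```text
[ 0.46278794 -0.26036173  0.15279309] [-0.22253875  2.80319271  6.03592925] 7.7 0.29855028750188156
```

View pics/a4.png

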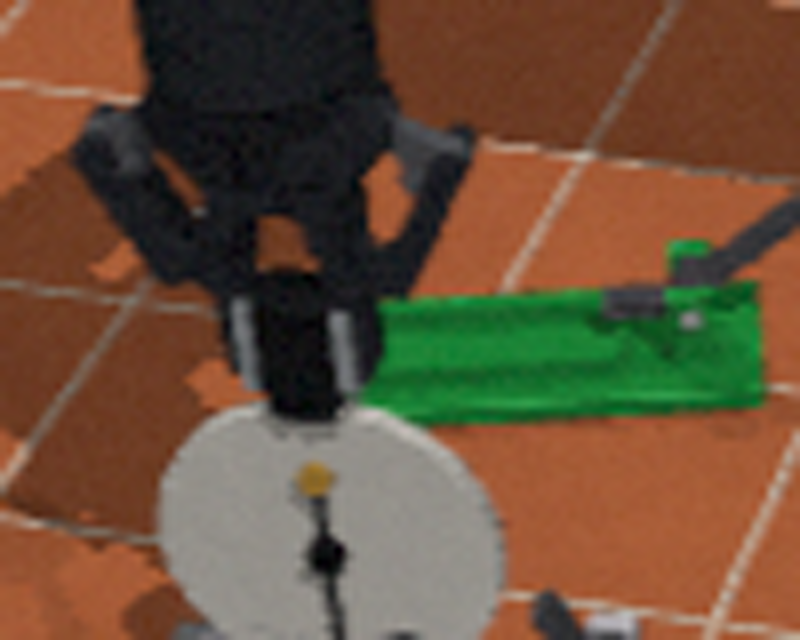

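>>> play_rows --pt "0 -0.004 0 0 0 0" --pt "0 -0.012 0 0 0 0" --pt "0 -0.024 0 0 0 0" --pt "0 -0.04 0 0 0 0" --pt "0 -0.056 0 0 0 0" --pt "0 -0.072 0 0 0 0" --pt "0 -0.088 0 0 0 0" --pt "0 -0.102 0 0 0 0" --pt "0 -0.112 0 0 0 0" --pt "0 -0.118 0 0 0 0" --pt "0 -0.12 0 0 0 0" --pt "0 -0.12 0 0 0 0"

```text
t: 8.9
tcp_pos: [0.4623, -0.2602, 0.2719]
tool_rot: [-0.041, 0.706, -0.706, 0.041]
force: [-0.5, 0.2, -3.9]
finger_gap: 0.296
```

Run:
```python
from h import *
im=snapshot("scene")[:,:,::-1];crop(im,130,80,110,110,6,"pics/a5.png"); s=sense();print(s["tcp_pos"],s["force"],s["t"],s["finger_gap"])
p,M=load();p=p+[0,0,-.088+.12]
d=delta(p,M,(.4635,.1455,.272),down(169.7));print(d.tolist(),p);save(*apply(p,M,d))
```

```text
[ 0.46211583 -0.26006419  0.27152946] [-0.41011298 -0.40469744 -4.31780658] 8.95 0.29888547582311425
[-0.0484, 0.0, -0.4029, -0.0, 0.2967, -0.0] [ 0.46244144 -0.26029011  0.27202463]
```

View pics/a5.png

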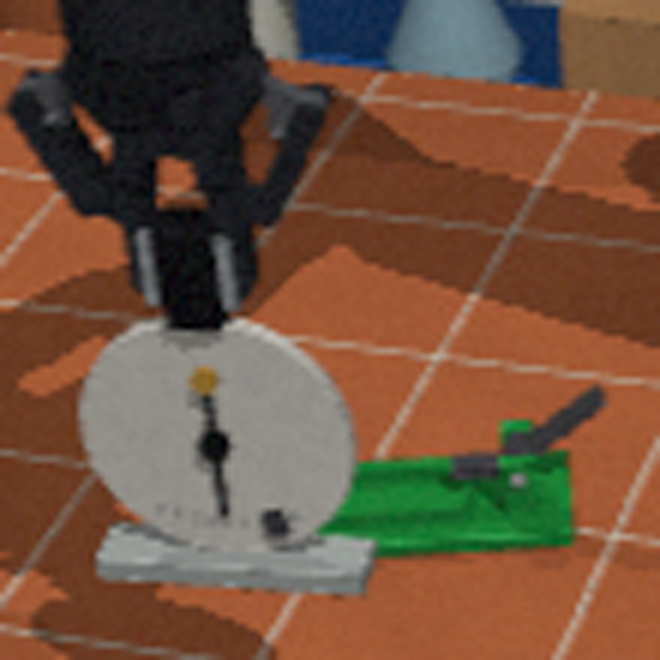

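>>> play_rows --pt "-0.002 0 -0.015 0 0.011 0" --pt "-0.006 0 -0.05 0 0.037 0" --pt "-0.0112 0 -0.093 0 0.0685 0" --pt "-0.0165 0 -0.137 0 0.101 0" --pt "-0.0217 0 -0.181 0 0.133 0" --pt "-0.027 0 -0.225 0 0.166 0" --pt "-0.0323 0 -0.269 0 0.198 0" --pt "-0.0374 0 -0.311 0 0.229 0" --pt "-0.042 0 -0.35 0 0.258 0" --pt "-0.0456 0 -0.38 0 0.28 0" --pt "-0.0478 0 -0.398 0 0.293 0" --pt "-0.0484 0 -0.4029 0 0.2967 0"

```text
t: 10.15
tcp_pos: [0.4628, 0.1473, 0.2713]
tool_rot: [0.062, 0.704, -0.704, -0.063]
force: [0.5, -0.9, -4.1]
finger_gap: 0.297
```

>>> play_rows --pt "0 0 0 0 0 0" --pt "0 0 0 0 0 0" --pt "0 0 0 0 0 0" --pt "0 0 0 0 0 0" --pt "0 0 0 0 0 0" --pt "0 0 0 0 0 0" --pt "0 0 0 0 0 0" --pt "0 0 0 0 0 0" --pt "0 0 0 0 0 0" --pt "0 0 0 0 0 0"

```text
t: 11.15
tcp_pos: [0.4635, 0.1455, 0.272]
tool_rot: [0.063, 0.704, -0.704, -0.063]
force: [0.7, -0.1, -4.3]
finger_gap: 0.295
```

Run:
```python
from h import *
S=[snapshot("scene")[:,:,::-1].astype(float) for _ in range(6)];s=np.mean(S,0);np.save("s2.npy",s)
T=snapshot("top")[:,:,::-1]
im=s.astype(np.uint8)
crop(im,265,80,110,130,5,"pics/a6.png");crop(im,280,140,70,70,11,"pics/a7.png");crop(T,150,150,100,90,7,"pics/a8.png"); s=sense();print(s["tcp_pos"],s["q"],s["force"],s["t"],s["finger_gap"],R.from_quat(s["tool_rot"]).as_matrix().round(3),down(169.7).round(3))
```

```text
[0.46353528 0.14546612 0.27199435] [ 7.35841710e-02  2.87278602e-01  1.72134801e+00 -2.08840214e-05
  1.13299120e+00  1.82411904e+00] [ 0.53239116  0.25938197 -4.30194592] 11.5 0.29916257517868255 [[-0.984 -0.    -0.179]
 [ 0.179 -0.    -0.984]
 [ 0.    -1.     0.   ]] [[-0.984  0.    -0.179]
 [ 0.179  0.    -0.984]
 [ 0.    -1.    -0.   ]]
```

View pics/a6.png

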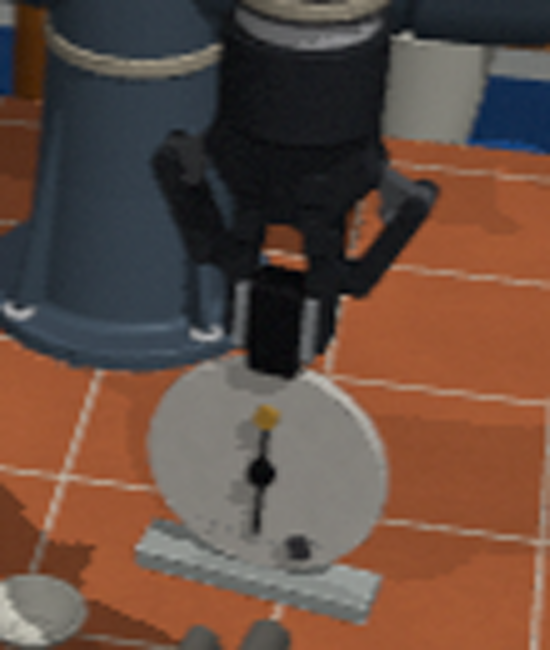

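View pics/a7.png

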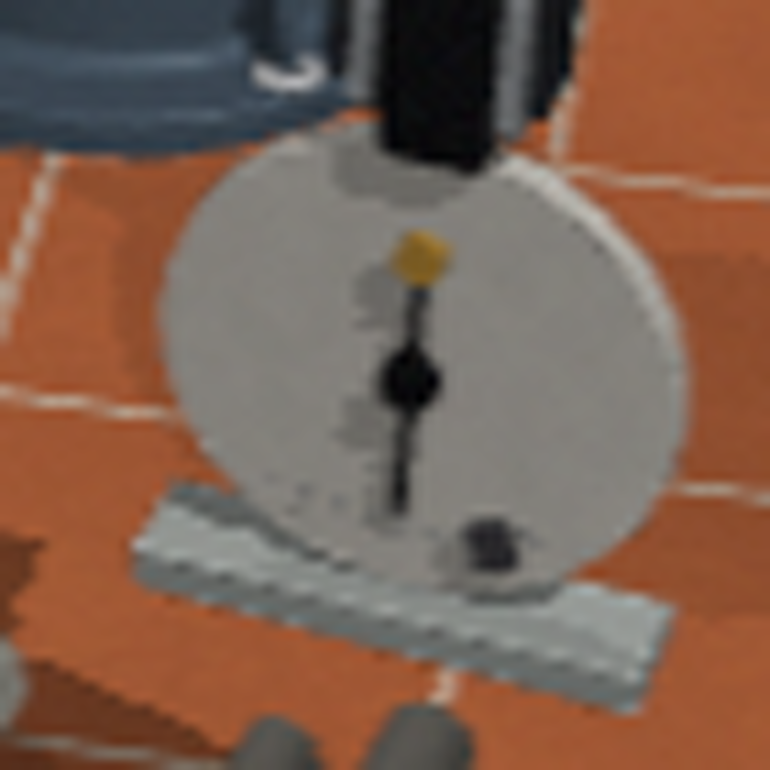

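View pics/a8.png

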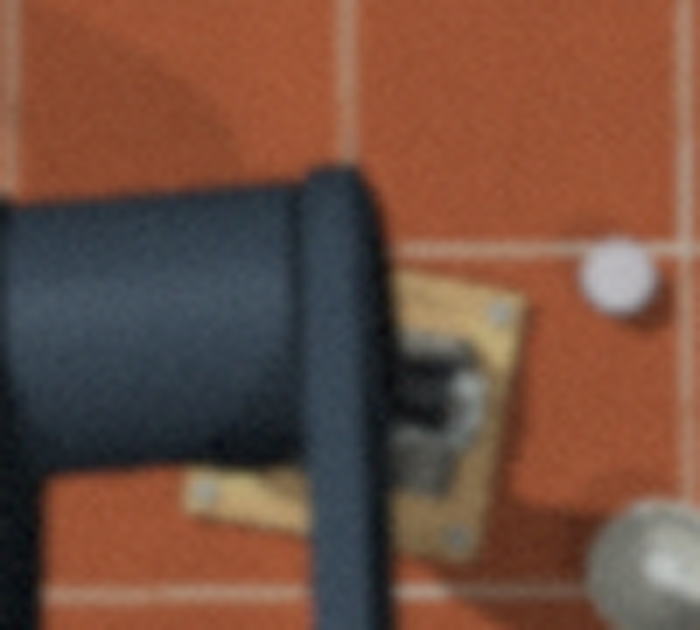

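```bash
cat >> h.py <<'E'
def gpts(pix,foot,Rg,x0):
    out=[]
    for uv in pix:
        o,d=ray("scene",uv); o=Rg.T@(o-foot); d=Rg.T@d
        out.append(o+d*(x0-o[0])/d[0])
    return np.array(out)
E
python3 - <<'E'
from h import *
s=np.load("s2.npy");u0,v0=280,140
g=s[v0:v0+70,u0:u0+70]; gr=g.mean(2)
def cen(m,w,box):
    x0,y0,x1,y1=box; mm=np.zeros_like(gr);mm[y0:y1,x0:x1]=1; w=np.clip(w,0,None)*mm
    yy,xx=np.mgrid[:70,:70];return np.array([(w*xx).sum()/w.sum()+u0,(w*yy).sum()/w.sum()+v0])
sat=g.max(2)-g.min(2)
piv=cen(0,sat-40,(34,18,43,28)); bob=cen(0,70-gr,(33,29,42,40)); mark=cen(0,85-gr,(40,45,50,54))
print(piv,bob,mark); print(gr[44:54,38:52].astype(int)); print(gr[38:50,33:41].astype(int))
tip=np.array([(400+.5)/11-.5+280,(510+.5)/11-.5+140])
foot=np.array([.4635,.1455,.272-.1425]);Rg=R.from_euler('z',-10.3,degrees=True).as_matrix()
for x0 in(.004,.008,.012,.016):
    P=gpts([piv,bob,tip,mark],foot,Rg,x0)*1000;print(x0,P.round(1).tolist())
    d=P-P[0];print("  ang from pivot",np.arctan2(d[1:,1],-d[1:,2]).round(4),np.hypot(d[1:,1],d[1:,2]).round(1))
E
```

```text
[317.91456397 162.92540947] [316.76521918 174.13591274] [324.26693814 189.32507364]
[[127 128 128 129 129 128 129 128 127 125 126 128 129 128]
 [128 128 129 129 129 128 129 127 128 127 128 128 128 127]
 [129 128 129 130 129 130 129 129 127 128 128 128 128 128]
 [127 128 127 129 104  77  69  70 113 130 128 129 127 128]
 [120 114 124 108  67  42  43  45  76  97 121 129 128 128]
 [130 121 110 106  75  42  42  42  65 113 114 121 129 128]
 [129 114 104 105  87  56  42  42  43 109 129 130 128 128]
 [130 114 107 105  87  56  42  43  58 111 128 129 130 128]
 [129 129 115 106 105 106 106 105 120 129 128 132 122 110]
 [124 117 104 101 103 101 100 114 111 100  98 100 100 138]]
[[103 103 104  61  54 111 127 127]
 [106 106  89  51  80 119 127 128]
 [106 106  90  50  80 119 129 128]
 [127 114  91  50  82 118 129 130]
 [112 103  78  36 106 128 128 128]
 [125 110  78  36 105 127 127 128]
 [111 105  70  25 104 127 128 128]
 [111 103  68  41 106 128 128 129]
 [107 101  78  65 111 129 128 129]
 [104 101 104 110 123 127 128 127]
 [127 113 109 115 125 120 114 124]
 [127 128 128 128 129 130 121 110]]
0.004 [[4.0, -1.0, 105.5], [4.0, -1.3, 71.1], [4.0, -0.7, 33.8], [4.0, 21.8, 29.7]]
  ang from pivot [-0.0085  0.0043  0.2931] [34.4 71.7 79.1]
0.008 [[8.0, 0.0, 108.4], [8.0, -0.3, 74.1], [8.0, 0.3, 37.0], [8.0, 22.8, 33.0]]
  ang from pivot [-0.0085  0.0043  0.2931] [34.3 71.4 78.8]
0.012 [[12.0, 1.1, 111.3], [12.0, 0.8, 77.2], [12.0, 1.4, 40.2], [12.0, 23.7, 36.2]]
  ang from pivot [-0.0085  0.0043  0.2931] [34.1 71.1 78.5]
0.016 [[16.0, 2.1, 114.2], [16.0, 1.8, 80.2], [16.0, 2.4, 43.4], [16.0, 24.7, 39.4]]
  ang from pivot [-0.0085  0.0043  0.2931] [34.  70.8 78.1]
```

Run:
```python
from h import *
s=np.load("s.npy");u0,v0=148,160
g=s[v0:v0+50,u0:u0+50]; gr=g.mean(2)
def cen(w,box):
    x0,y0,x1,y1=box; mm=np.zeros_like(gr);mm[y0:y1,x0:x1]=1; w=np.clip(w,0,None)*mm
    yy,xx=np.mgrid[:50,:50];return np.array([(w*xx).sum()/w.sum()+u0,(w*yy).sum()/w.sum()+v0])
sat=g.max(2)-g.min(2)
piv=cen(sat-40,(17,15,26,24)); bob=cen(80-gr,(19,26,27,34)); mark=cen(110-gr,(28,37,37,45))
print(piv,bob,mark);print(gr[36:47,27:39].astype(int))
foot=np.array([.4624,-.2603,.010]);Rg=R.from_euler('z',6.7,degrees=True).as_matrix()
for x0 in(.004,.006,.008):
    P=gpts([piv,bob,mark],foot,Rg,x0)*1000
    d=P-P[0];print(x0,P.round(1).tolist(),np.arctan2(d[1:,1],-d[1:,2]).round(4))
c=camera_model("scene")["camera_from_world"];print(-c[:3,:3].T@c[:3,3])
```

```text
[168.88938232 179.41905531] [170.42005304 189.26467426] [180.08008052 201.01339051]
[[138 139 140 140 139 138 137 138 139 139 140 140]
 [139 140 140 140 139 139 140 140 139 141 140 140]
 [138 139 142 140 140 140 140 139 139 139 138 140]
 [140 139 125 103  82  59  79 125 138 139 140 139]
 [124 131 124  79  46  44  42 117 123 132 140 138]
 [132 135 119  76  44  46  46  77 124 141 141 139]
 [140 140 120  89  58  45  45  58 119 141 142 125]
 [140 140 139 119  89  76  86 127 150 133 109 101]
 [141 141 139 138 122 140 130 106 102 100 100 137]
 [127 128 125 123 131 105 121 135 148 153 153 155]
 [135 134 135 135 135 136 135 136 135 136 135 137]]
0.004 [[4.0, -2.0, 105.0], [4.0, -1.9, 70.1], [4.0, 21.5, 29.1]] [0.004 0.301]
0.006 [[6.0, -1.3, 106.6], [6.0, -1.2, 71.8], [6.0, 22.2, 30.8]] [0.004 0.301]
0.008 [[8.0, -0.6, 108.1], [8.0, -0.5, 73.4], [8.0, 22.9, 32.5]] [0.004 0.301]
[1.44219332 0.22127557 0.92040484]
```

Run:
```python
from h import *
t=np.load("t.npy")
from scipy.optimize import least_squares
c0=np.array([.463,.1455]);yaw=np.radians(-10.3)
def prof(n,im,A,B,z,nrm,lo=-.012,hi=.012,ch=1):
    # edge from A to B (2D world), sample along normal, find max-gradient position
    ks=np.linspace(lo,hi,49);acc=[]
    for f in np.linspace(.12,.88,40):
        q=A+(B-A)*f
        P=np.c_[q+ks[:,None]*nrm,np.full(len(ks),z)]
        uv=proj(n,P).astype(np.float32)
        v=cv2.remap(im[:,:,ch].astype(np.float32),uv[:,:1],uv[:,1:],cv2.INTER_LINEAR)[:,0]
        acc.append(v)
    m=np.mean(acc,0);in_=m[:8].mean();out=m[-8:].mean();h=(in_+out)/2
    i=np.where((m[:-1]-h)*(m[1:]-h)<=0)[0]
    return [round(float(ks[j]*1000),1) for j in i],round(in_),round(out)
ex=np.array([np.cos(yaw),np.sin(yaw)]);ey=np.array([-np.sin(yaw),np.cos(yaw)])
for dy in(-10.8,-10.3,-9.8):
  yaw=np.radians(dy);ex=np.array([np.cos(yaw),np.sin(yaw)]);ey=np.array([-np.sin(yaw),np.cos(yaw)])
  for nm,n,a,b,L in(("+x",ex,.06,.065,ey),("-x",-ex,.06,.065,ey),("+y",ey,.065,.06,ex),("-y",-ey,.065,.06,ex)):
    A=c0+n*a-L*b;B=c0+n*a+L*b
    h=[prof("top",t,A,A+(B-A)*.5,.012,n),prof("top",t,A+(B-A)*.5,B,.012,n)]
    print(dy,nm,h)
```

```text
-10.8 +x [([-2.0], 149, 114), ([2.5], 138, 90)]
-10.8 -x [([0.5], 123, 99), ([-0.5], 138, 77)]
-10.8 +y [([1.5], 137, 75), ([1.0], 135, 82)]
-10.8 -y [([-1.5], 114, 68), ([-0.5], 135, 76)]
-10.3 +x [([-2.5], 149, 115), ([2.5], 138, 90)]
-10.3 -x [([1.0], 123, 97), ([-1.0], 138, 77)]
-10.3 +y [([2.0], 137, 75), ([1.0], 136, 81)]
-10.3 -y [([-2.0], 114, 69), ([-0.5], 135, 76)]
-9.8 +x [([-2.5], 148, 117), ([3.0], 138, 90)]
-9.8 -x [([1.5], 122, 95), ([-1.0], 138, 77)]
-9.8 +y [([2.0], 136, 75), ([0.5], 136, 81)]
-9.8 -y [([-2.0], 113, 69), ([0.0], 135, 75)]
```

Run:
```python
from h import *
p,M=load();d=delta(p,M,(.4632,.1466,.222),down(169.0));print(d.tolist());save(*apply(p,M,d))
```

```text
[0.0005, 0.05, -0.001, -0.0, 0.0122, -0.0]
```

>>> play_rows --pt "0 0.005 -0.001 0 0.004 0" --pt "0.0005 0.014 -0.001 0 0.008 0" --pt "0.0005 0.024 -0.001 0 0.0122 0" --pt "0.0005 0.034 -0.001 0 0.0122 0" --pt "0.0005 0.042 -0.001 0 0.0122 0" --pt "0.0005 0.048 -0.001 0 0.0122 0" --pt "0.0005 0.05 -0.001 0 0.0122 0" --pt "0.0005 0.05 -0.001 0 0.0122 0" --pt "0.0005 0.05 -0.001 0 0.0122 0"

```text
t: 12.4
tcp_pos: [0.4636, 0.1466, 0.2223]
tool_rot: [0.068, 0.704, -0.704, -0.068]
force: [-0.2, -0.2, -4.4]
finger_gap: 0.296
```

Run:
```python
from h import *
im=np.mean([snapshot("scene")[:,:,::-1].astype(float) for _ in range(3)],0).astype(np.uint8);crop(im,270,140,90,90,8,"pics/b1.png"); s=sense();print(s["tcp_pos"],s["force"],s["t"])
c=np.array([.4632,.1466]);Rg=R.from_euler('z',-11,degrees=True).as_matrix()
foot=np.array([*c,.222-.1425])
f=[proj("scene",Rg@np.array(l)+foot)[0] for l in [(.015,-.062,0),(.015,.062,0),(.015,-.062,.012),(.015,.062,.012),(-.015,.062,.012),(.015,0,0)]]
print(((np.array(f)-[270,140]+.5)*8-.5).round(0).tolist())
```

```text
[0.46354627 0.14655621 0.22243437] [ 0.66134404 -0.36638623 -3.67691317] 12.55
[[172.0, 540.0], [528.0, 640.0], [173.0, 513.0], [532.0, 613.0], [558.0, 557.0], [347.0, 589.0]]
```

View pics/b1.png

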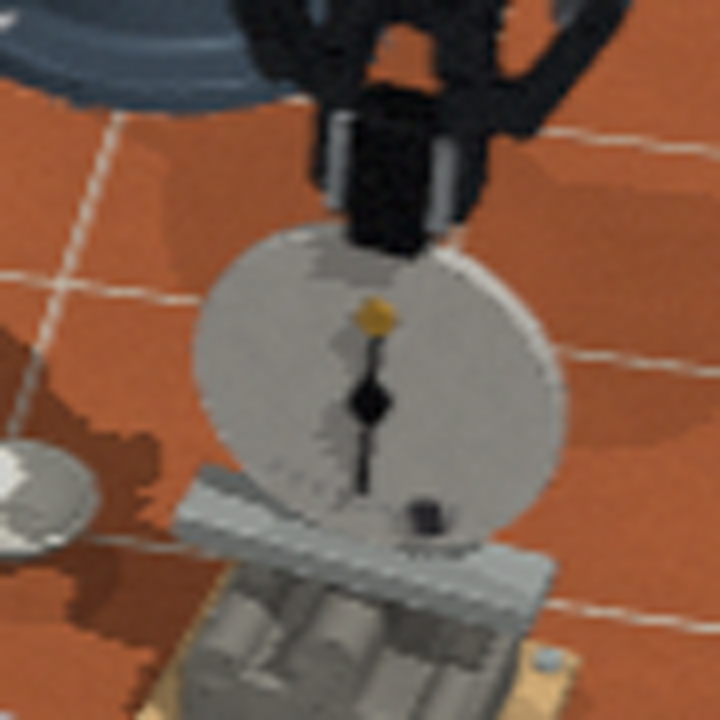

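>>> play_rows --pt "0 0.0015 0 0 0 0" --pt "0 0.003 0 0 0 0" --pt "0 0.004 0 0 0 0" --pt "0 0.005 0 0 0 0" --pt "0 0.005 0 0 0 0" --pt "0 0.005 0 0 0 0"

```text
t: 13.15
tcp_pos: [0.4632, 0.1465, 0.217]
tool_rot: [-0.068, -0.704, 0.704, 0.068]
force: [-0.0, 0.8, -3.4]
finger_gap: 0.3
```

>>> play_rows --pt "0 0.0005 0 0 0 0" --pt "0 0.001 0 0 0 0" --pt "0 0.001 0 0 0 0" --pt "0 0.001 0 0 0 0"

```text
t: 13.55
tcp_pos: [0.4635, 0.1465, 0.2167]
tool_rot: [0.068, 0.704, -0.704, -0.067]
force: [-1.8, 0.0, 3.8]
finger_gap: 0.299
```

>>> play_rows --pt "0 -0.0003 0 0 0 0" --pt "0 -0.0003 0 0 0 0" --pt "0 -0.0003 0 0 0 0" --pt "0 -0.0003 0 0 0 0" --pt "0 -0.0003 0 0 0 0" --pt "0 -0.0003 0 0 0 0" --pt "0 -0.0003 0 0 0 0" --pt "0 -0.0003 0 0 0 0" --pt "0 -0.0003 0 0 0 0" --pt "0 -0.0003 0 0 0 0" --pt "0 -0.0003 0 0 0 0" --pt "0 -0.0003 0 0 0 0"

```text
t: 14.75
tcp_pos: [0.4635, 0.1465, 0.2167]
tool_rot: [0.068, 0.704, -0.704, -0.068]
force: [-1.7, -0.3, 5.9]
finger_gap: 0.296
```

Run:
```python
from h import *
im=np.mean([snapshot("scene")[:,:,::-1].astype(float) for _ in range(4)],0);np.save("s3.npy",im);im=im.astype(np.uint8);crop(im,270,140,90,90,8,"pics/b2.png"); s=sense();print(s["tcp_pos"],s["force"],s["t"])
```

```text
[0.46350542 0.14652592 0.21666151] [-1.13371306  0.22708257  5.55020697] 14.95
```

View pics/b2.png

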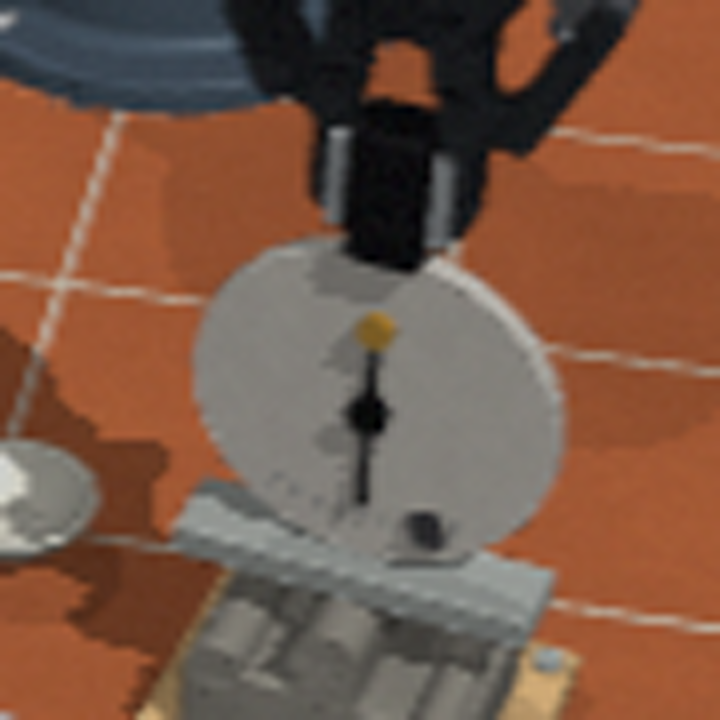

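```bash
cat >> h.py <<'E'
def rock(a,h=.143,r=.012): # (dy up-lean side, z) of TCP in block frame relative to ridge crown bench height
    y=r*np.sin(a)-r*a*np.cos(a); z=.074-r+r*np.cos(a)+r*a*np.sin(a)
    return np.array([y+h*np.sin(a), z+h*np.cos(a)])
def rockrows(a0,a1,n,lift=0):
    # rows in tool frame at tilt a0; tool y=-(gauge up), tool z=-(gauge y)
    out=[]
    up=np.array([np.sin(a0),np.cos(a0)]);gy=np.array([np.cos(a0),-np.sin(a0)])
    for k in range(1,n+1):
        s=k/n;s=s*s*(3-2*s);a=a0+(a1-a0)*s;d=rock(a)-rock(a0)+[0,lift]
        out.append([0,round(float(-d@up),4),round(float(-d@gy),4),round(float(a-a0),4),0,0])
    return out
E
python3 -c "
from h import *
print(rockrows(0,.13,12,.0003));print(rockrows(.13,.26,12))"
```

```text
[[0, -0.0003, -0.0004, 0.0026, 0, 0], [0, -0.0003, -0.0014, 0.0096, 0, 0], [0, -0.0003, -0.0029, 0.0203, 0, 0], [0, -0.0002, -0.0048, 0.0337, 0, 0], [0, -0.0001, -0.007, 0.0489, 0, 0], [0, -0.0, -0.0093, 0.065, 0, 0], [0, 0.0001, -0.0116, 0.0811, 0, 0], [0, 0.0003, -0.0138, 0.0963, 0, 0], [0, 0.0005, -0.0157, 0.1097, 0, 0], [0, 0.0006, -0.0172, 0.1204, 0, 0], [0, 0.0008, -0.0182, 0.1274, 0, 0], [0, 0.0008, -0.0185, 0.13, 0, 0]]
[[0, -0.0, -0.0004, 0.0026, 0, 0], [0, -0.0, -0.0014, 0.0096, 0, 0], [0, -0.0, -0.0029, 0.0203, 0, 0], [0, 0.0, -0.0048, 0.0337, 0, 0], [0, 0.0001, -0.007, 0.0489, 0, 0], [0, 0.0002, -0.0093, 0.065, 0, 0], [0, 0.0003, -0.0116, 0.0811, 0, 0], [0, 0.0005, -0.0138, 0.0963, 0, 0], [0, 0.0006, -0.0157, 0.1097, 0, 0], [0, 0.0008, -0.0172, 0.1204, 0, 0], [0, 0.0009, -0.0182, 0.1274, 0, 0], [0, 0.0009, -0.0186, 0.13, 0, 0]]
```

>>> play_rows --pt "0 -0.0004 0 0 0 0" --pt "0 -0.0004 0 0 0 0" --pt "0 -0.0004 0 0 0 0" --pt "0 -0.0004 0 0 0 0" --pt "0 -0.0004 0 0 0 0"

```text
t: 15.45
tcp_pos: [0.4633, 0.1466, 0.2167]
tool_rot: [0.068, 0.704, -0.704, -0.068]
force: [-1.6, 0.2, 2.2]
finger_gap: 0.298
```

>>> play_rows --pt "0 0 -0.0004 0.0026 0 0" --pt "0 0 -0.0014 0.0096 0 0" --pt "0 0 -0.0029 0.0203 0 0" --pt "0 0.0001 -0.0048 0.0337 0 0" --pt "0 0.0002 -0.007 0.0489 0 0" --pt "0 0.0003 -0.0093 0.065 0 0" --pt "0 0.0004 -0.0116 0.0811 0 0" --pt "0 0.0006 -0.0138 0.0963 0 0" --pt "0 0.0008 -0.0157 0.1097 0 0" --pt "0 0.0009 -0.0172 0.1204 0 0" --pt "0 0.0011 -0.0182 0.1274 0 0" --pt "0 0.0011 -0.0185 0.13 0 0"

```text
t: 16.65
tcp_pos: [0.4668, 0.1649, 0.2156]
tool_rot: [-0.063, -0.657, 0.748, 0.072]
force: [-1.1, 0.3, 2.3]
finger_gap: 0.297
```

>>> play_rows --pt "0 0 -0.0004 0.0026 0 0" --pt "0 0 -0.0014 0.0096 0 0" --pt "0 0 -0.0029 0.0203 0 0" --pt "0 0 -0.0048 0.0337 0 0" --pt "0 0.0001 -0.007 0.0489 0 0" --pt "0 0.0002 -0.0093 0.065 0 0" --pt "0 0.0003 -0.0116 0.0811 0 0" --pt "0 0.0005 -0.0138 0.0963 0 0" --pt "0 0.0006 -0.0157 0.1097 0 0" --pt "0 0.0008 -0.0172 0.1204 0 0" --pt "0 0.0009 -0.0182 0.1274 0 0" --pt "0 0.0009 -0.0186 0.13 0 0"

```text
t: 17.85
tcp_pos: [0.4703, 0.1828, 0.2123]
tool_rot: [-0.058, -0.606, 0.789, 0.076]
force: [0.4, 0.8, 2.7]
finger_gap: 0.298
```

>>> play_rows --pt "0 0 0 0 0 0" --pt "0 0 0 0 0 0" --pt "0 0 0 0 0 0" --pt "0 0 0 0 0 0" --pt "0 0 0 0 0 0" --pt "0 0 0 0 0 0" --pt "0 0 0 0 0 0" --pt "0 0 0 0 0 0" --pt "0 0 0 0 0 0" --pt "0 0 0 0 0 0" --pt "0 0 0 0 0 0"

```text
t: 18.95
tcp_pos: [0.4703, 0.1827, 0.2123]
tool_rot: [-0.058, -0.607, 0.789, 0.076]
force: [-0.4, 0.5, 4.4]
finger_gap: 0.297
```

Run:
```python
from h import *
im=np.mean([snapshot("scene")[:,:,::-1].astype(float) for _ in range(4)],0);np.save("s4.npy",im);im=im.astype(np.uint8);crop(im,275,140,85,90,8,"pics/b3.png"); s=sense();print(s["tcp_pos"],s["force"],s["t"])
M=R.from_quat(s["tool_rot"]).as_matrix();u=-M[:,1];gx=-M[:,0];gy=-M[:,2];print("tilt",np.arctan2(-gy[2],u[2]),"gx",gx)
foot=s["tcp_pos"]-.143*u;print("foot",foot)
```

```text
[0.47028016 0.18268614 0.21235125] [0.98252308 0.92668174 3.95436183] 19.15
tilt 0.25996588146986266 gx [ 9.81624986e-01 -1.90820273e-01  1.04635960e-04]
foot [0.46328022 0.146601   0.07415623]
```

View pics/b3.png

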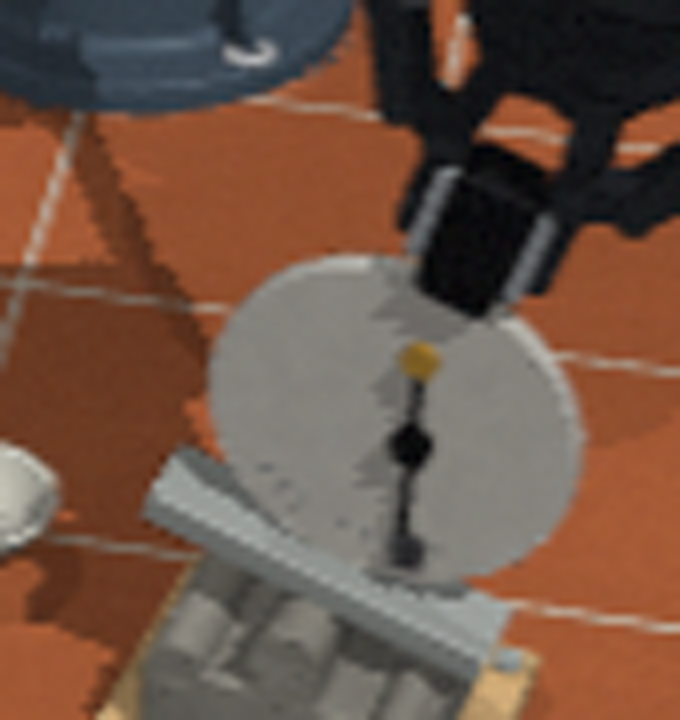

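```bash
cat >> h.py <<'E'
def measure(npy,foot,Rg,boxes,off,lim=(40,70,85)):
    s=np.load(npy);u0,v0=off
    gr=s.mean(2);sat=s.max(2)-s.min(2)
    def cen(w,b):
        b=np.array(b);x0,y0,x1,y1=b
        w=np.clip(w[y0:y1,x0:x1],0,None);yy,xx=np.mgrid[y0:y1,x0:x1];return np.array([(w*xx).sum(),(w*yy).sum()])/w.sum()
    px=[cen(sat-lim[0],boxes[0]),cen(lim[1]-gr,boxes[1]),cen(lim[2]-gr,boxes[2])]
    P=gpts(px,foot,Rg,.008)*1000;d=P-P[0]
    print(np.round(px,2).tolist(),P.round(1).tolist(),"bob,mark ang",np.arctan2(d[1:,1],-d[1:,2]).round(4),np.hypot(d[1:,1],d[1:,2]).round(1))
E
python3 - <<'E'
from h import *
s=np.load("s4.npy");g=s.mean(2)
print(g[198:216,318:334].astype(int))
st=sense();M=R.from_quat(st["tool_rot"]).as_matrix();Rg=np.c_[-M[:,0],-M[:,2],-M[:,1]];print(np.linalg.det(Rg))
foot=st["tcp_pos"]-.143*Rg[:,2]
measure("s4.npy",foot,Rg,[(322,179,333,191),(321,190,331,201),(321,205,331,213)],(0,0))
# upright on ridge
Rg=R.from_euler('z',-11,degrees=True).as_matrix()
f3=np.array([.4633,.1466,.0738])
k=lambda x,y:(270+x//8,140+y//8)
measure("s3.npy",f3,Rg,[(*k(345,300),*k(410,360)),(*k(340,385),*k(400,445)),(*k(400,505),*k(455,562))],(0,0))
E
```

```text
[[132 116 107 105 106 106 107  65  26  62 113 130 129 128 128 128]
 [130 132 115 106 107 107 106  65  58 113 128 129 129 127 128 130]
 [129 116 107 107 106 107  92  51  82 121 130 129 129 127 128 131]
 [128 128 128 130 129 115  93  50  84 120 129 128 129 128 130 129]
 [128 129 129 129 114 107  92  50  81 121 129 129 126 129 130 130]
 [127 129 129 129 129 114  86  43 107 131 129 127 129 128 130 130]
 [127 130 130 130 116 108  73  27 107 131 130 129 127 129 130 130]
 [120 132 130 130 115 108  72  41 110 130 132 128 128 128 130 130]
 [131 132 113 120 114 100  60  37  95 125 130 130 129 130 130 130]
 [132 131 121 125 115  90  60  50  55  84 120 130 130 131 129 129]
 [131 131 129 130 116  81  52  41  42  55 101 116 124 130 131 130]
 [131 132 131 115 109  88  56  42  42  55 113 123 126 130 130 130]
 [138 143 136 116 106  87  57  42  44  74 116 132 132 130 130 128]
 [144 147 118 102 103 106 106  98  89 101 124 131 131 130 128 129]
 [146 145 145 112  87  84  87 101 111 117 121 124 126 118 112 105]
 [154 148 148 144 146 113 131 112  87  95  99  99  99  99 101 102]
 [126 156 156 148 146 144 147 147 148 112 140 124  99  98  99 143]
 [108 110 126 154 156 149 148 145 145 146 148 155 159 160 157 158]]
1.0000000000000002
[[327.15, 184.49], [325.9, 195.27], [325.22, 207.98]] [[8.0, -0.3, 109.2], [8.0, 8.6, 75.4], [8.0, 21.3, 35.3]] bob,mark ang [0.2559 0.2832] [34.9 77. ]
[[316.69, 180.72], [315.53, 191.26], [322.78, 205.82]] [[8.0, 0.1, 109.3], [8.0, -0.4, 75.1], [8.0, 22.5, 33.9]] bob,mark ang [-0.0139  0.29  ] [34.2 78.6]
```

```bash
python3 -c "
from h import *
print(rockrows(.26,.295,8,.0003))"
```

```text
[[0, -0.0003, -0.0001, 0.0015, 0, 0], [0, -0.0003, -0.0007, 0.0055, 0, 0], [0, -0.0003, -0.0015, 0.0111, 0, 0], [0, -0.0003, -0.0024, 0.0175, 0, 0], [0, -0.0003, -0.0033, 0.0239, 0, 0], [0, -0.0003, -0.0041, 0.0295, 0, 0], [0, -0.0003, -0.0047, 0.0335, 0, 0], [0, -0.0003, -0.0049, 0.035, 0, 0]]
```

>>> play_rows --pt "0 -0.0001 -0.0001 0.0015 0 0" --pt "0 -0.0002 -0.0007 0.0055 0 0" --pt "0 -0.0002 -0.0015 0.0111 0 0" --pt "0 -0.0003 -0.0024 0.0175 0 0" --pt "0 -0.0003 -0.0033 0.0239 0 0" --pt "0 -0.0003 -0.0041 0.0295 0 0" --pt "0 -0.0003 -0.0047 0.0335 0 0" --pt "0 -0.0003 -0.0049 0.035 0 0" --pt "0 -0.0003 -0.0049 0.035 0 0" --pt "0 -0.0003 -0.0049 0.035 0 0" --pt "0 -0.0003 -0.0049 0.035 0 0" --pt "0 -0.0003 -0.0049 0.035 0 0"

```text
t: 20.35
tcp_pos: [0.4711, 0.1874, 0.2112]
tool_rot: [-0.057, -0.593, 0.8, 0.077]
force: [0.9, 0.9, -1.7]
finger_gap: 0.294
```

>>> play_rows --pt "0 0 0 0 0 0" --pt "0 0 0 0 0 0" --pt "0 0 0 0 0 0" --pt "0 0 0 0 0 0" --pt "0 0 0 0 0 0" --pt "0 0 0 0 0 0" --pt "0 0 0 0 0 0" --pt "0 0 0 0 0 0" --pt "0 0 0 0 0 0" --pt "0 0 0 0 0 0" --pt "0 0 0 0 0 0" --pt "0 0 0 0 0 0"

```text
t: 21.55
tcp_pos: [0.4709, 0.1874, 0.2112]
tool_rot: [-0.057, -0.593, 0.8, 0.077]
force: [1.3, -0.1, -3.9]
finger_gap: 0.3
```

Run:
```python
from h import *
im=np.mean([snapshot("scene")[:,:,::-1].astype(float) for _ in range(6)],0);np.save("s5.npy",im);g=im.mean(2);im=im.astype(np.uint8);crop(im,300,165,50,60,12,"pics/b4.png"); s=sense();print(s["tcp_pos"],s["force"],s["t"])
M=R.from_quat(s["tool_rot"]).as_matrix();Rg=np.c_[-M[:,0],-M[:,2],-M[:,1]]
print("tilt",np.arctan2(-Rg[2,1],Rg[2,2]));foot=s["tcp_pos"]-.143*Rg[:,2];print(foot)
print(g[186:216,319:335].astype(int))
# predicted pixels: pivot, tip line, mark at several angles
pv=np.array([.008,0,.108])
for a in(.28,.29,.295,.30,.31):
    print(a,[proj("scene",Rg@(pv+r*np.array([0,np.sin(a),-np.cos(a)]))+foot)[0].round(2).tolist() for r in(0,.034,.072,.078)])
```

```text
[0.47092785 0.18738873 0.21123957] [-0.56396347  1.03169028 -3.68626292] 21.85
tilt 0.2951398664322442
[0.46291263 0.14657329 0.0744227 ]
[[128 129 129 128 128 128 113  98  90  85  85  94 121 128 130 130]
 [128 130 128 129 115 105 106 100  93  85  85 111 127 131 128 128]
 [129 129 130 115 105 107 107 106  78  41  86 122 132 132 130 128]
 [130 130 129 129 114 105 104 105  77  37 107 130 131 132 129 128]
 [130 129 130 114 106 105 105 105  70  22 106 129 129 131 131 129]
 [130 130 129 128 128 126 114 106  71  40 109 129 128 131 131 130]
 [130 128 129 128 129 130 116 106  70  40 108 130 129 129 131 131]
 [129 127 127 128 129 129 128  91  38  58 113 130 129 129 131 131]
 [127 128 128 128 127 129  82  22  15  18  62 113 131 131 130 130]
 [128 128 129 127 128 100  49   9  11  14  14  84 121 131 131 131]
 [129 128 129 128 115  79  37  12  11  12  14  81 121 130 130 132]
 [129 128 128 114 105 106  65  11   9  13  33 108 130 129 130 129]
 [130 115 104 107 106 107  94  58  22  12  83 121 130 128 129 127]
 [132 131 115 107 106 107 106  70  34 108 130 131 128 128 128 128]
 [129 131 116 108 108 10
[... 730 characters left out ...]
 110  98  91  72  64 114 130 132 131 130 129 130]
 [146 146 112  87  85  91 100 115 130 139 145 138 136 136 126 120]
 [147 148 146 147 113  88  87  86  94  98  98 100 101 102 103 101]
 [155 157 149 147 146 146 149 148 119  99  98  99  99  99 100 133]
 [111 129 157 155 148 147 146 146 148 147 155 124 141 123 143 160]]
0.28 [[328.45, 185.4], [327.07, 195.84], [325.58, 207.09], [325.35, 208.83]]
0.29 [[328.45, 185.4], [327.2, 195.88], [325.85, 207.17], [325.64, 208.91]]
0.295 [[328.45, 185.4], [327.26, 195.9], [325.98, 207.2], [325.78, 208.95]]
0.3 [[328.45, 185.4], [327.33, 195.91], [326.11, 207.24], [325.93, 208.99]]
0.31 [[328.45, 185.4], [327.45, 195.95], [326.38, 207.31], [326.21, 209.06]]
```

View pics/b4.png

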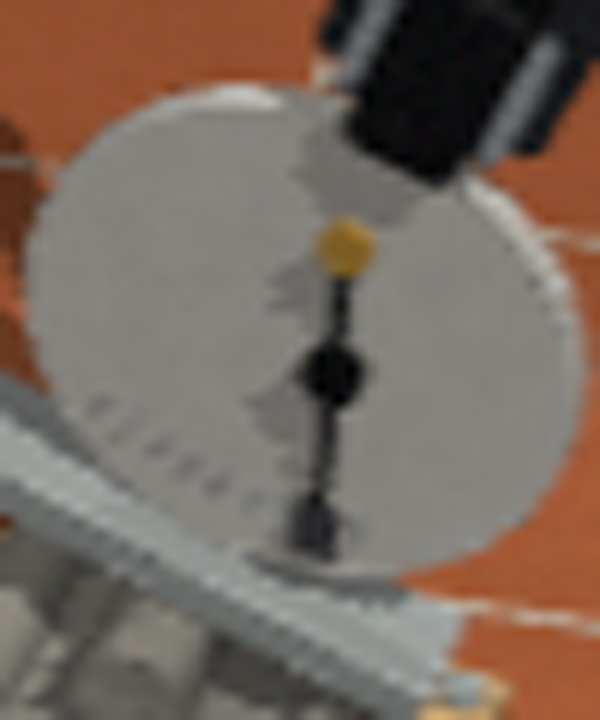

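>>> play_rows --pt "0 0.0001 0 0 0 0" --pt "0 0.0002 0 0 0 0" --pt "0 0.0002 -0.0001 0 0 0" --pt "0 0.0002 -0.0001 0 0 0" --pt "0 0.0002 -0.0001 0 0 0" --pt "0 0.0002 -0.0001 0 0 0" --pt "0 0.0002 -0.0001 0 0 0" --pt "0 0.0002 -0.0001 0 0 0"

```text
t: 22.65
tcp_pos: [0.4711, 0.1874, 0.2112]
tool_rot: [-0.057, -0.593, 0.8, 0.077]
force: [-1.2, 0.2, -2.3]
finger_gap: 0.292
```

>>> play_rows --pt "0 0 0 0 0 0" --pt "0 0 0 0 0 0" --pt "0 0 0 0 0 0" --pt "0 0 0 0 0 0" --pt "0 0 0 0 0 0" --pt "0 0 0 0 0 0" --pt "0 0 0 0 0 0" --pt "0 0 0 0 0 0" --pt "0 0 0 0 0 0" --pt "0 0 0 0 0 0"

```text
t: 23.65
tcp_pos: [0.4711, 0.1874, 0.2112]
tool_rot: [-0.057, -0.593, 0.8, 0.077]
force: [-1.2, -0.2, -0.7]
finger_gap: 0.297
```

>>> play_rows --pt "0 0 0 0 0 0" --pt "0 0 0 0 0 0" --pt "0 0 0 0 0 0" --pt "0 0 0 0 0 0" --pt "0 0 0 0 0 0" --pt "0 0 0 0 0 0" --pt "0 0 0 0 0 0" --pt "0 0 0 0 0 0" --pt "0 0 0 0 0 0" --pt "0 0 0 0 0 0"

```text
t: 24.65
tcp_pos: [0.4712, 0.1874, 0.2111]
tool_rot: [-0.057, -0.593, 0.8, 0.077]
force: [-1.1, -0.4, 0.2]
finger_gap: 0.301
```

Run:
```python
from h import *
im=np.mean([snapshot("scene")[:,:,::-1].astype(float) for _ in range(6)],0);np.save("s6.npy",im);g=im.mean(2);im=im.astype(np.uint8)
F=[]
for i in range(1): s=sense();print(s["tcp_pos"],s["force"],s["t"],s["finger_gap"])
M=R.from_quat(s["tool_rot"]).as_matrix();print("tilt",np.arctan2(M[2,2],-M[2,1]))
print(g[200:212,321:331].astype(int))
crop(im,130,120,240,150,3,"pics/c1.png");crop(snapshot("top")[:,:,::-1],140,170,230,70,3,"pics/c2.png");crop(im,300,165,50,60,12,"pics/c3.png")
```

```text
[0.47117159 0.18744343 0.21114698] [-1.29384246 -0.17422366  0.37255342] 24.95 0.29715346204736703
tilt 0.2949975406739103
[[115 107 108 108 106  70  40 109 129 128]
 [130 117 107 107 107  71  39 109 128 129]
 [130 129 130 115 107  66  58 112 128 128]
 [129 129 115 107 108  65  58 114 128 128]
 [130 131 116 109  95  52  85 119 129 128]
 [130 130 132 117 104  62  82 121 129 128]
 [116 125 130 115  73  28 109 131 129 129]
 [125 129 114  76  46  37  64 116 131 131]
 [130 131 110  67  41  45  44  90 113 125]
 [131 116  99  64  42  45  44 109 113 121]
 [131 117  99  63  41  43  58 113 120 127]
 [102 111 110  99  92  73  61 113 131 132]]
```

View pics/c1.png

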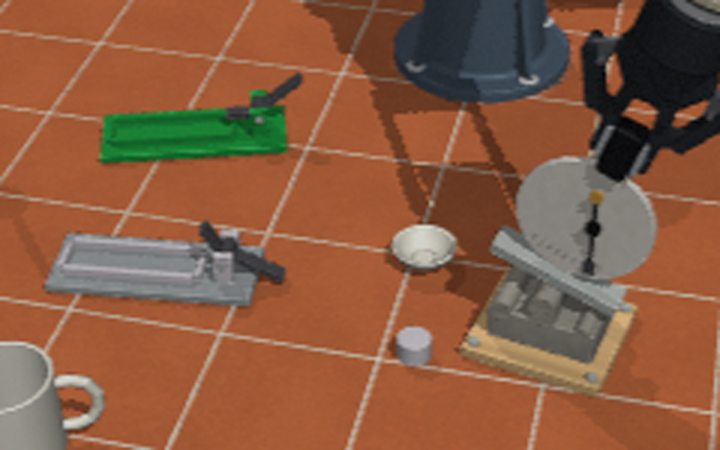

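View pics/c3.png

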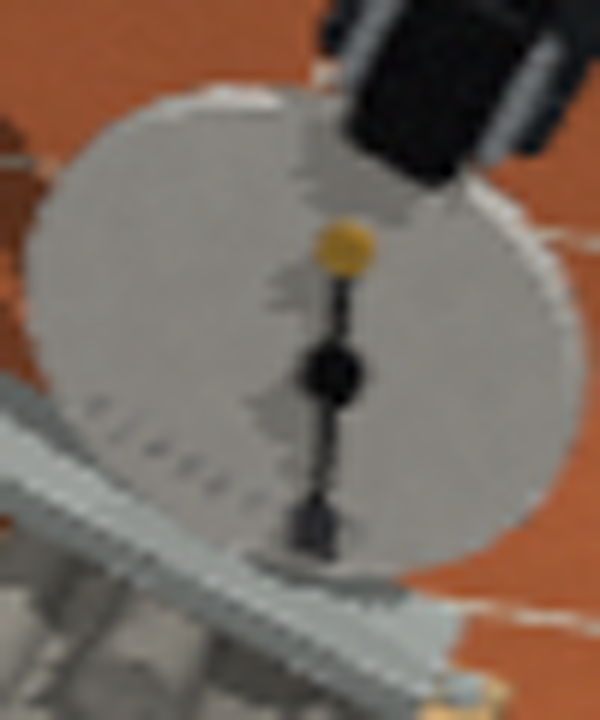

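```bash
python3 -c "
from station import *
print(sign_off())"
```

```text
the job is handed in; nothing more can be done
None
```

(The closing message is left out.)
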